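# Clamp a row of bearings behind a keeper bar

## Robot

A 6-joint arm with a two-finger parallel gripper is mounted at the origin on a cart in front of the work surface, level with it; the furniture and walls round the work are solid. World frame = base frame: x ahead of the robot, y to its left, z up, the work surface at z = 0. Lengths are in m, angles in rad, forces in N, time in s.
With the tool pointing down it reaches from about 0.225 to 0.875 m from the base axis. Payload 3.4 kg.
Tool frame: the origin (TCP) lies between the finger pads; the fingertips stand 22 mm ahead of it and the grasp point (between the pads) lies 3 mm ahead of it; z points along the fingers, y is the direction in which the jaws open and shut (so a half turn about z gives the same grasp; the last joint's range is limited). The gripper opens to 85 mm and grips with 20 to 120 N. Pads are 22 mm wide; open, the fingers measure 114 mm over their backs; the gripper's body (76 mm by 85 mm) begins 54 mm behind the grasp point. The pads swing forward as they close: fully open they stand 13 mm farther back than shut.
Start: joints at [-1.306, 0.276, 1.505, -0, 1.361, -0.121], TCP at [0.216, -0.533, 0.253] pointing down, gripper open.
Joint ranges: [-2.89, 2.89], [-0.75, 2.08], [0.22, 2.7], [-1.18, 4.32], [0.11, 2.71], [-2.7, 2.7]. Speed limits (rad/s): [2.57, 2.57, 3.14, 3.14, 3.14, 3.14].

## Interface

Orientations are given as a rotation vector (axis times angle).
In Python, from station import bot gives the robot as it stands.
- The arm moves only by the tool step_arm, never from a script. Its argument "rows" is a list of rows, each an object of numbers: "tx", "ty", "tz": the shift along the tool's x, y, z in mm; "turn": the turn about the tool's z in rad; "jaw": the opening, from -1 (shut) to 1 (fully open), so that 0 is half open. In form: [{"tx": .., "ty": .., "tz": .., "turn": .., "jaw": ..}, ...]. A call has 1 to 20 rows; each row is the pose to reach, as a shift and turn from the pose commanded when the call began, along the tool's axes at that moment; what a row does not reach only later rows make up. A row lasts 1/8 s, in which the tool goes at most 62.5 mm and 10.7 degrees, less where a joint would pass 70% of its speed; a pose out of reach is approached as far as the arm can. A call with a gripper value outside its range is refused whole. The fingers move at their own pace and stop on an object; "force" is the grip in N (left out, the last holds). Time passes only in rows, so rows that repeat a pose let the fingers close. It gives the time, the measured TCP pose, the force and the opening at its end, in the units of the state.
- bot.observe(): the state, without advancing time (a new reading comes with each control period).
- bot.snapshot(name): name is "scene" or "top"; returns the picture (480x640x3 uint8, blue, green, red); there is no depth.
- bot.camera_params(name): a dict with "fov_y" (degrees; the focal length in pixels is half the picture's height over the tangent of half this angle, whatever the lens; pixels are square), "cx", "cy" (the principal point, pixels), "xyz" and "attitude" of the camera in the world. Camera axes: x right, y up, looking along -z (the intrinsics and any distortion apply to the point x, -y, -z); pixel columns grow to the right and rows downward; lengths in m; the calibration is good to about 2 mm. A picture is of the moment at which its call begins. camera_params takes no time and is no camera call.
- bot.finish_job(): hands the job in, once; it reports no verdict.
The state is a dict: "t": time; "qpos": joint angles; "joint_vel": joint speeds; "joint_torque": joint torques, N m; "eef_pos": TCP position; "tcp_rot": TCP orientation; "contact_force": force on the tool from outside, world axes, zero at the start; "torque": the same for the moment, N m; "grip_width": finger opening in m.
Only numpy, scipy, OpenCV 4.12 (cv2) and the standard library are available. Lean on these libraries where they do the work, as an engineer would, in place of code of your own. Each camera call takes 0.05 s, during which the arm holds its last target.

## Task

Clamp the four ball bearings in the blue wash tray: take the steel keeper bar by its black grip, and with its straight edge push the ragged row of bearings back together against the spring plungers just until you feel the plungers reach their stops, gently, without forcing them. Then let the bar down into the slots of the two dark keeper blocks, onto the plate, and let go, so that the springs hold all four bearings in line against the bar; leave the mug alone.

Things in the scene. Friction and masses are not known exactly. Their poses are not given: they have to be found in the camera images.
- tray: Blue steel tray, 160 x 324 mm, fixed at the left of the bench. x axis: the way the row is pushed, from the open front toward the dark rail; y along the row; z up. Origin on the bench under the nominal slot line. Heights over the bench: rim 11 mm, frame's aluminium plate 11 mm (bearings lie on it). The frame is bolted through long holes: see slot_line.
- slot_line (a point): Nominal middle of the line of the slots' front faces, at plate height (11 mm up), tray axes. The frame (plate, keeper blocks, rail, plungers as one) is bolted through long holes: all of it really sits up to 10 mm before or past its nominal place in x, square to the tray. No reading gives this shift; it must be found by feel, at the stop of the plungers.
- keeper_left (a point): Top of a dark keeper block at y = +131 mm of the tray, 26 mm wide, 8 mm high (19 mm over the bench), nominally from x = -40 to 38 mm, cut through by a slot from x = 0 to 15 mm, 8 mm deep (down to the plate), into which the 12 mm bar drops. This point: middle of the top edge of the slot's front face (x = 0), against which the springs hold the bar.
- keeper_right (a point): The same point of the other, like keeper block, at y = -131 mm of the tray. The bar (284 mm long) lies across both blocks and can slide along their tops; it must drop into both slots. Bar, bearings, blocks and plate are smooth oiled metal (friction about 0.2), so it slides down easily.
- plunger_row (a point): Middle of the row of four spring plungers, nominal, 19 mm over the bench. Noses at y = -87, -29, 29, 87 mm of the tray look toward -x; free at x = 59 mm, they can be pressed 6.5 mm to a firm stop (each 0.6 N free, 1.6 N at the stop, then 1.3 N more per mm). With the row at the stop the bar stands over the middle of the slots, 1.5 mm free each way. The plungers stand in the dark rail at x = 73 to 89 mm, top 30 mm over the bench.
- bar_grip (a point): Centre of the black ribbed grip of the keeper bar: a straight steel bar 12 mm thick (x), 284 mm long (y), 20 mm high (z up), about 0.32 kg, standing at the right of the bench, alike both ways round. The grip on it is 16 mm thick (x), 64 mm wide (y), up to 64 mm over the bar's underside; this point 44 mm over it. Gripped here across x, fingers clear the bearings.
- keeper_bar: The keeper bar itself; origin at the centre of its underside, axes as for its grip.
- mug: Green and white mug, 101 mm high, a bystander on the bench; origin at the centre of its underside.
- bearing1_centre (a point): Centre of ball bearing 1 of 4 (steel ring with red seal, 52 mm across, 15 mm high, 0.14 kg), lying flat on the frame's plate in front of plunger 1, at about y = -87 mm of the tray; loose, 0 to 22 mm short of the plunger nose: a ragged row. Its centre lies 18.5 mm above the bench.
- bearing1: Ball bearing 1 itself; origin at the centre of its underside.
- bearing2_centre (a point): Centre of ball bearing 2 of 4 (steel ring with red seal, 52 mm across, 15 mm high, 0.14 kg), lying flat on the frame's plate in front of plunger 2, at about y = -29 mm of the tray; loose, 0 to 22 mm short of the plunger nose: a ragged row. Its centre lies 18.5 mm above the bench.
- bearing2: Ball bearing 2 itself; origin at the centre of its underside.
- bearing3_centre (a point): Centre of ball bearing 3 of 4 (steel ring with red seal, 52 mm across, 15 mm high, 0.14 kg), lying flat on the frame's plate in front of plunger 3, at about y = 29 mm of the tray; loose, 0 to 22 mm short of the plunger nose: a ragged row. Its centre lies 18.5 mm above the bench.
- bearing3: Ball bearing 3 itself; origin at the centre of its underside.
- bearing4_centre (a point): Centre of ball bearing 4 of 4 (steel ring with red seal, 52 mm across, 15 mm high, 0.14 kg), lying flat on the frame's plate in front of plunger 4, at about y = 87 mm of the tray; loose, 0 to 22 mm short of the plunger nose: a ragged row. Its centre lies 18.5 mm above the bench.
- bearing4: Ball bearing 4 itself; origin at the centre of its underside.

How it is judged:
On the way:
1. the held bar presses all four bearings back at once (contact force between keeper_bar and bearing1 above 0.3 N and contact force between keeper_bar and bearing2 above 0.3 N and contact force between keeper_bar and bearing3 above 0.3 N and contact force between keeper_bar and bearing4 above 0.3 N and contact force between the fingers and keeper_bar above 1 N), for 0.1 s.
At the end, for the whole second after the job is handed in: Bar let go, upright and at rest on the plate in the slots of both keeper blocks (grip 51 to 58 mm up, 0.04 rad along tray y, x -7 to 19 mm); bearings flat, in their places (8 mm along the row), centres 30 to 34 mm from the bar's middle, each pressed on it with over 0.1 N (contact force between keeper_bar and bearing1 above 0.1 N and (x of bearing1_centre in the frame of bar_grip between 0.03 and 0.034 m or x of bearing1_centre in the frame of bar_grip between -0.034 and -0.03 m) and y of bearing1_centre in the frame of tray between -0.095 and -0.079 m and angle between each of bearing1_centre, bearing2_centre, bearing3_centre, bearing4_centre, bar_grip's own z axis and vertical below 0.08 rad and contact force between keeper_bar and bearing2 above 0.1 N and (x of bearing2_centre in the frame of bar_grip between 0.03 and 0.034 m or x of bearing2_centre in the frame of bar_grip between -0.034 and -0.03 m) and y of bearing2_centre in the frame of tray between -0.037 and -0.021 m and contact force between keeper_bar and bearing3 above 0.1 N and (x of bearing3_centre in the frame of bar_grip between 0.03 and 0.034 m or x of bearing3_centre in the frame of bar_grip between -0.034 and -0.03 m) and y of bearing3_centre in the frame of tray between 0.021 and 0.037 m and contact force between keeper_bar and bearing4 above 0.1 N and (x of bearing4_centre in the frame of bar_grip between 0.03 and 0.034 m or x of bearing4_centre in the frame of bar_grip between -0.034 and -0.03 m) and y of bearing4_centre in the frame of tray between 0.079 and 0.095 m and height (world z) of bar_grip between 0.051 and 0.058 m and angle between the y axis of bar_grip and the y axis of tray, either way round below 0.04 rad and x of bar_grip in the frame of tray between -0.007 and 0.019 m and linear speed of keeper_bar below 0.01 m/s); the robot touches nothing.
It fails at once if a bearing is forced: the bar presses on one bearing with more than 6.5 N (contact force between keeper_bar and bearing1 above 6.5 N or contact force between keeper_bar and bearing2 above 6.5 N or contact force between keeper_bar and bearing3 above 6.5 N or contact force between keeper_bar and bearing4 above 6.5 N).
It fails at once if the mug is pushed more than 20 mm (distance of mug from where it was at the start of the episode above 0.02 m).
It also fails if it takes over 67 s, if anything falls off the work surface, if the arm or the gripper's body presses on something with over 40 N, if the wrist force passes 120 N, or if a joint passes its speed limit or range.

## Working session

There is one attempt and no reset: what is moved stays moved. The work goes in short steps, Python scripts to look and compute and a tool call to move; the robot and the scene stay as the last step left them, time stands still between calls to the robot, and variables do not carry over. Pictures are saved under pics/ and viewed, and the job is handed in when it is done.

Besides the shell and the picture viewer there is one more tool, called after ">>>" as name(argument=value, ...), one argument or row to a line, values as JSON. step_arm: Moves the arm, as the interface text tells. Its arguments: {"type":"object","properties":{"rows":{"type":"array"},"force":{"type":"number"}},"required":["rows"]}

```bash
mkdir -p pics; ls
python3 - <<'E'
from station import bot
import cv2
for n in("scene","top"):
    p=bot.camera_params(n);print(n,p)
    cv2.imwrite(f"pics/{n}0.png",bot.snapshot(n))
print(bot.observe())
E
```

```text
pics
scene {'fov_y': 54.492366403921, 'cx': 318.2864836815015, 'cy': 227.42908690668494, 'xyz': array([0.09951346, 0.47306863, 0.74549557]), 'attitude': array([ 0.34054704, -0.9515295 , -2.33326108])}
top {'fov_y': 50.61591800678363, 'cx': 322.212687600877, 'cy': 242.81443754063488, 'xyz': array([ 0.39878127, -0.0403645 ,  1.23231419]), 'attitude': array([ 0.07963765, -0.08864842, -1.5599168 ])}
{'t': 0.1, 'qpos': array([-1.30600849e+00,  2.76517200e-01,  1.50602340e+00, -3.69690669e-05,
        1.36070927e+00, -1.20994342e-01]), 'joint_vel': array([ 1.75503157e-04, -1.84418732e-03, -3.59596435e-03,  1.67526643e-03,
        4.31383088e-04,  5.67117444e-05]), 'joint_torque': array([ 1.07055392e-03, -4.17700231e+01, -2.46404743e+01, -3.71270016e-04,
        5.72196077e-03, -7.75216648e-06]), 'eef_pos': array([ 0.21623141, -0.53230916,  0.25252777]), 'tcp_rot': array([-3.08170700e+00, -6.01929963e-01,  2.43505353e-04]), 'contact_force': array([-0.76278469,  0.04117276, -0.44885053]), 'torque': array([ 0.03057279,  0.01188591, -0.03789578]), 'grip_width': 0.08494843891301475}
```

View pics/scene0.png

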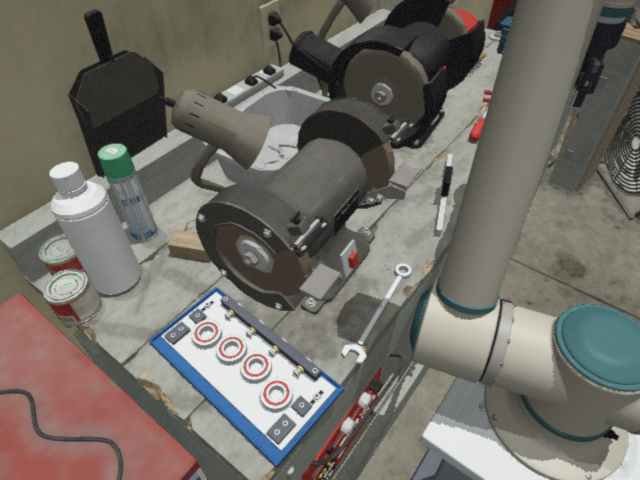

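View pics/top0.png

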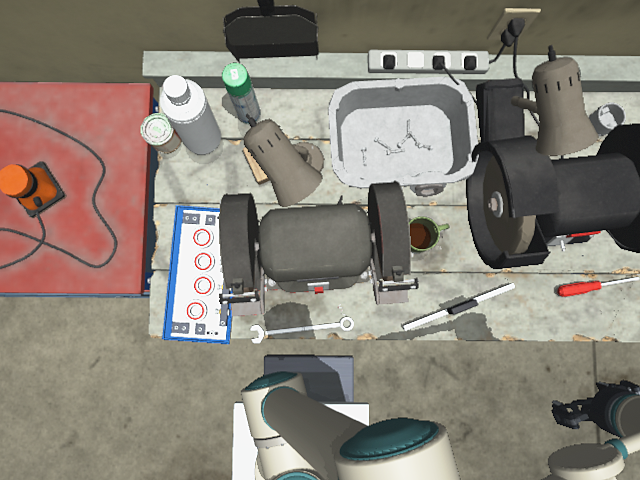

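```bash
cat > h.py <<'E'
import numpy as np, cv2
from scipy.spatial.transform import Rotation as R
from station import bot
def cam(n):
    p=bot.camera_params(n); f=240/np.tan(np.radians(p['fov_y']/2)); return p,f,R.from_rotvec(p['attitude']).as_matrix()
def p2w(n,uv,z):
    p,f,M=cam(n); d=M@np.array([(uv[0]-p['cx'])/f,-(uv[1]-p['cy'])/f,-1]); t=(z-p['xyz'][2])/d[2]; return p['xyz']+t*d
def w2p(n,X):
    p,f,M=cam(n); c=M.T@(np.array(X)-p['xyz']); return np.array([p['cx']+f*c[0]/-c[2],p['cy']-f*c[1]/-c[2]])
E
python3 - <<'E'
from h import *
for n in("scene","top"):
    print(n,bot.camera_params(n).keys())
a=cv2.imread('pics/top0.png');b=cv2.imread('pics/scene0.png')
cv2.imwrite('pics/c1.png',cv2.resize(a[200:350,150:250],None,fx=4,fy=4,interpolation=cv2.INTER_CUBIC))
cv2.imwrite('pics/c2.png',cv2.resize(a[270:345,390:530],None,fx=5,fy=5,interpolation=cv2.INTER_CUBIC))
cv2.imwrite('pics/c3.png',cv2.resize(b[280:470,145:345],None,fx=3,fy=3,interpolation=cv2.INTER_CUBIC))
cv2.imwrite('pics/c4.png',cv2.resize(b[140:250,400:500],None,fx=5,fy=5,interpolation=cv2.INTER_CUBIC))
E
```

```text
scene dict_keys(['fov_y', 'cx', 'cy', 'xyz', 'attitude'])
top dict_keys(['fov_y', 'cx', 'cy', 'xyz', 'attitude'])
```

View pics/c1.png

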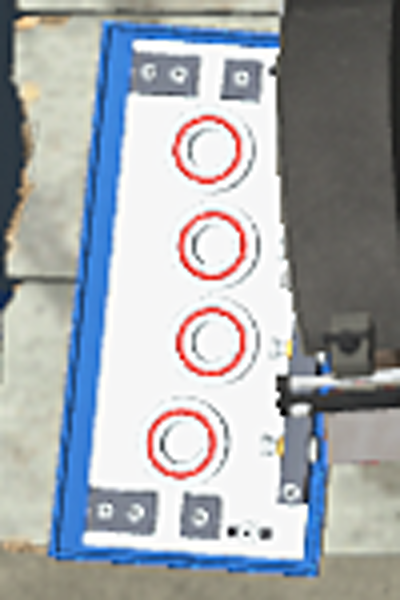

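View pics/c2.png

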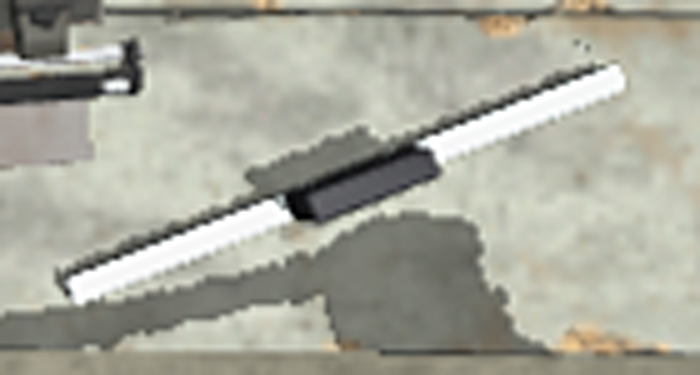

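View pics/c3.png

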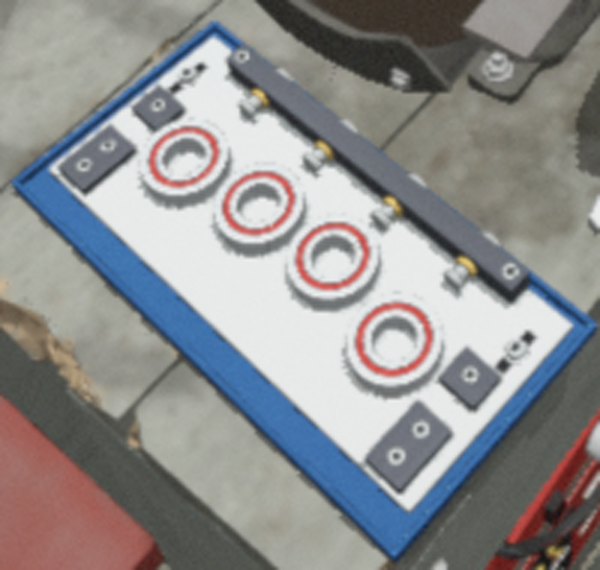

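View pics/c4.png

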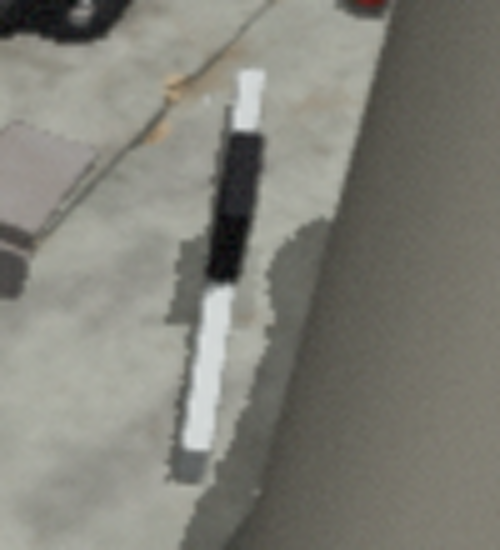

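Run:
```python
from h import *
np.set_printoptions(precision=4,suppress=True)
S=lambda u,v,z:p2w("scene",(145+u/3,280+v/3),z)
T=lambda u,v,z:p2w("top",(150+u/4,200+v/4),z)
B=lambda u,v,z:p2w("top",(390+u/5,270+v/5),z)
c=[S(213,22,.011),S(15,185,.011),S(398,555,.011),S(596,325,.011)]
for x in c:print('S',x)
print([np.linalg.norm(c[i]-c[(i+1)%4]) for i in range(4)])
d=[T(105,22,.011),T(52,557,.011),T(318,575,.011)]
for x in d:print('T',x)
print(np.linalg.norm(d[0]-d[1]),np.linalg.norm(d[2]-d[1]))
e=[B(72,290,.02),B(622,76,.02)];print(e,np.linalg.norm(e[0]-e[1]))
b=[p2w("scene",(400+u/5,140+v/5),.02) for u,v in((198,450),(253,72))];print(b,np.linalg.norm(b[0]-b[1]))
# grip top (z .064) corners in top
for u,v in((300,193),(312,221),(428,148),(440,176)):print(B(u,v,.064))
# blocks in scene z=.019
for nm,u,v in(('bl near far-left',140,150),('Kright front block',425,405),('b2',450,432),('b3',368,460),('b4',400,490),('rear',470,350),('r2',500,380),('r3',440,376),('r4',472,408)):print(nm,S(u,v,.019))
for nm,u,v in (('b1',183,153),('b2',260,204),('b3',333,256),('b4',396,340)):print(nm,S(u,v,.026))
for nm,u,v in (('b1',207,149),('b2',212,245),('b3',211,341),('b4',181,443)):print(nm,T(u,v,.026))
```

```text
S [0.6095 0.1562 0.011 ]
S [0.6155 0.3127 0.011 ]
S [0.2971 0.3302 0.011 ]
S [0.2881 0.1748 0.011 ]
[np.float64(0.15655961218783077), np.float64(0.3188581540724135), np.float64(0.15574337032485566), np.float64(0.3219430118070137)]
T [0.6183 0.3095 0.011 ]
T [0.2971 0.328  0.011 ]
T [0.288  0.1705 0.011 ]
0.3217248370337191 0.15780611484908205
[array([ 0.3289, -0.2427,  0.02  ]), array([ 0.432 , -0.5063,  0.02  ])] 0.2831094942553194
[array([ 0.3281, -0.2402,  0.02  ]), array([ 0.4314, -0.5022,  0.02  ])] 0.2816237302223802
[ 0.3761 -0.3401  0.064 ]
[ 0.3635 -0.3454  0.064 ]
[ 0.3971 -0.3992  0.064 ]
[ 0.3844 -0.4044  0.064 ]
bl near far-left [0.5688 0.2535 0.019 ]
Kright front block [0.332  0.2678 0.019 ]
b2 [0.3126 0.2707 0.019 ]
b3 [0.3369 0.3069 0.019 ]
b4 [0.3142 0.3081 0.019 ]
rear [0.3319 0.2304 0.019 ]
r2 [0.3089 0.2336 0.019 ]
r3 [0.3356 0.2511 0.019 ]
r4 [0.3114 0.2541 0.019 ]
b1 [0.5422 0.2416 0.026 ]
b2 [0.4813 0.2381 0.026 ]
b3 [0.4252 0.2367 0.026 ]
b4 [0.3648 0.2524 0.026 ]
b1 [0.5393 0.2413 0.026 ]
b2 [0.4819 0.2363 0.026 ]
b3 [0.425 0.235 0.026]
b4 [0.3651 0.2506 0.026 ]
```

Run:
```python
from h import *
np.set_printoptions(precision=4,suppress=True)
for z in(.08,.1,.12,.14,.16):print(z,'hub',p2w('scene',(250,258),z),'topL',[p2w('top',(u,245),z*2)[1].round(3) for u in(220,)], 'front rest(scene 322,300 z low)')
for z in (.1,.15,.2,.25): print(z,p2w('top',(220,200),z),p2w('top',(220,290),z),p2w('scene',(198,225),z),p2w('scene',(212,290),z))
a=cv2.imread('pics/top0.png')
cv2.imwrite('pics/g1.png',cv2.resize(a[180:345,150:330],None,fx=4,fy=4))
b=cv2.imread('pics/scene0.png')
cv2.imwrite('pics/g2.png',cv2.resize(b[120:330,170:420],None,fx=3,fy=3))
S=lambda u,v,z:p2w("scene",(145+u/3,280+v/3),z)
```

```text
0.08 hub [0.5607 0.0988 0.08  ] topL [np.float64(0.171)] front rest(scene 322,300 z low)
0.1 hub [0.5468 0.1101 0.1   ] topL [np.float64(0.163)] front rest(scene 322,300 z low)
0.12 hub [0.533  0.1213 0.12  ] topL [np.float64(0.155)] front rest(scene 322,300 z low)
0.14 hub [0.5191 0.1326 0.14  ] topL [np.float64(0.147)] front rest(scene 322,300 z low)
0.16 hub [0.5052 0.1438 0.16  ] topL [np.float64(0.139)] front rest(scene 322,300 z low)
0.1 [0.6159 0.1857 0.1   ] [0.4133 0.1795 0.1   ] [0.6881 0.1089 0.1   ] [0.5491 0.2028 0.1   ]
0.15 [0.6063 0.1757 0.15  ] [0.4126 0.1698 0.15  ] [0.6425 0.1371 0.15  ] [0.5142 0.2237 0.15  ]
0.2 [0.5967 0.1657 0.2   ] [0.412  0.1601 0.2   ] [0.5969 0.1653 0.2   ] [0.4794 0.2447 0.2   ]
0.25 [0.5872 0.1557 0.25  ] [0.4114 0.1504 0.25  ] [0.5513 0.1935 0.25  ] [0.4446 0.2656 0.25  ]
```

View pics/g2.png

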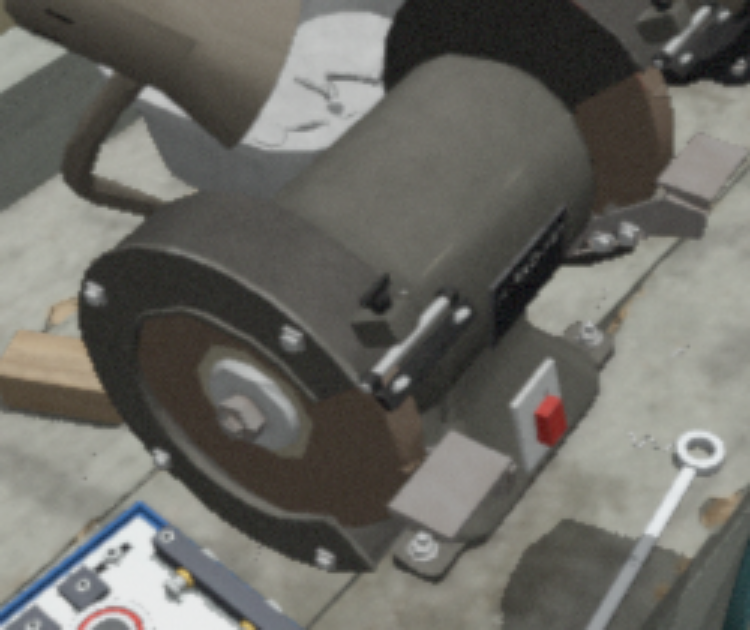

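View pics/g1.png

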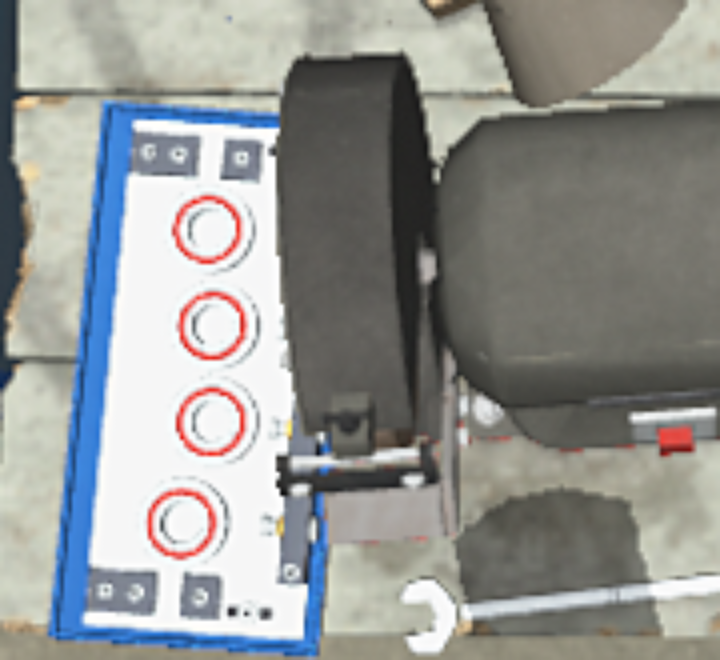

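```bash
cat >> h.py <<'E'
def rel(x,y,z,yaw):
    s=bot.observe(); M=R.from_rotvec(s['tcp_rot']).as_matrix(); p=s['eef_pos']
    cy=np.arctan2(M[1,0],M[0,0]); d=M.T@(np.array([x,y,z])-p)*1000
    t=-(yaw-cy); t=(t+np.pi)%(2*np.pi)-np.pi
    print('t',round(s['t'],2),'pos',p.round(4),'yaw',round(cy,4),'tiltz',M[:,2].round(4),'F',s['contact_force'].round(2),'w',round(s['grip_width'],4))
    print('tx %.2f ty %.2f tz %.2f turn %.4f'%(*d,t))
E
python3 -c "
from h import *
rel(.380,-.373,.14,1.945)
rel(.380,-.373,.047,1.945)"
```

```text
t 0.1 pos [ 0.2162 -0.5323  0.2525] yaw 0.3858 tiltz [-5.0e-04  1.6e-03 -1.0e+00] F [-0.76  0.04 -0.45] w 0.0849
tx 211.66 ty -85.79 tz 112.70 turn -1.5592
t 0.1 pos [ 0.2162 -0.5323  0.2525] yaw 0.3858 tiltz [-5.0e-04  1.6e-03 -1.0e+00] F [-0.76  0.04 -0.45] w 0.0849
tx 211.64 ty -85.64 tz 205.70 turn -1.5592
```

>>> step_arm(
  rows=[
    {"tx": 211.7, "ty": -85.8, "tz": 112.7, "turn": -1.559, "jaw": 1},
    {"tx": 211.7, "ty": -85.8, "tz": 112.7, "turn": -1.559, "jaw": 1},
    {"tx": 211.7, "ty": -85.8, "tz": 112.7, "turn": -1.559, "jaw": 1},
    {"tx": 211.7, "ty": -85.8, "tz": 112.7, "turn": -1.559, "jaw": 1},
    {"tx": 211.7, "ty": -85.8, "tz": 112.7, "turn": -1.559, "jaw": 1},
    {"tx": 211.7, "ty": -85.8, "tz": 112.7, "turn": -1.559, "jaw": 1},
    {"tx": 211.7, "ty": -85.8, "tz": 112.7, "turn": -1.559, "jaw": 1},
    {"tx": 211.7, "ty": -85.8, "tz": 112.7, "turn": -1.559, "jaw": 1},
    {"tx": 211.7, "ty": -85.8, "tz": 112.7, "turn": -1.559, "jaw": 1},
    {"tx": 211.7, "ty": -85.8, "tz": 112.7, "turn": -1.559, "jaw": 1},
    {"tx": 211.7, "ty": -85.8, "tz": 112.7, "turn": -1.559, "jaw": 1},
  ],
)

```text
t: 1.48
eef_pos: [0.3801, -0.3735, 0.1404]
tcp_rot: [-1.771, -2.595, -0.0]
contact_force: [-0.2, 0.0, 0.4]
grip_width: 0.0854
```

```bash
python3 -c "
from h import *
rel(.380,-.373,.047,1.945)
a=bot.snapshot('scene');cv2.imwrite('pics/s1.png',a)"
```

```text
t 1.48 pos [ 0.3801 -0.3735  0.1404] yaw 1.9439 tiltz [-3.e-04  3.e-04 -1.e+00] F [-0.24  0.04  0.38] w 0.0854
tx 0.50 ty 0.10 tz 93.42 turn -0.0011
```

View pics/s1.png

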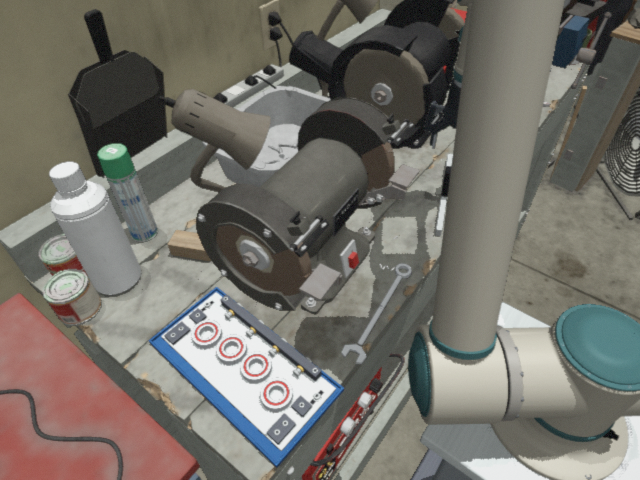

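>>> step_arm(
  rows=[
    {"tz": 50, "jaw": 1},
    {"tz": 85, "jaw": 1},
    {"tz": 93.4, "jaw": 1},
    {"tz": 93.4, "jaw": 1},
    {"tz": 93.4, "jaw": -0.3},
    {"tz": 93.4, "jaw": -0.6},
    {"tz": 93.4, "jaw": -1},
    {"tz": 93.4, "jaw": -1},
    {"tz": 93.4, "jaw": -1},
    {"tz": 93.4, "jaw": -1},
    {"tz": 93.4, "jaw": -1},
    {"tz": 93.4, "jaw": -1},
  ],
  force=60,
)

```text
schema error: expected keys tx, ty, tz, turn, jaw
```

```bash
python3 -c "
from h import *
rel(.380,-.373,.35,1.945)
cv2.imwrite('pics/t2.png',bot.snapshot('top'))
"
```

```text
t 1.52 pos [ 0.3802 -0.3735  0.1405] yaw 1.9441 tiltz [-1.e-04  2.e-04 -1.e+00] F [ 0.12 -0.18 -0.35] w 0.0855
tx 0.61 ty 0.01 tz -209.51 turn -0.0009
```

View pics/t2.png

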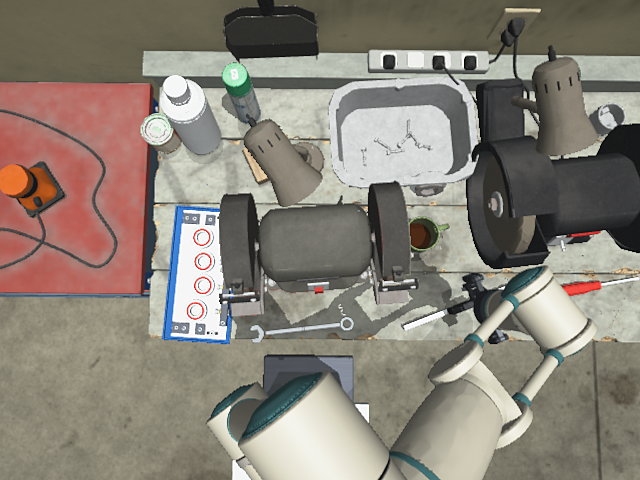

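```bash
python3 -c "
from h import *
print(bot.observe()['qpos'].round(3))
a=cv2.imread('pics/t2.png');cv2.imwrite('pics/t2c.png',cv2.resize(a[220:480,360:640],None,fx=2.8,fy=2.3))
for z in(.15,.2,.25,.3,.35):print(z,p2w('top',(545,300),z),p2w('top',(485,310),z))
"
```

```text
[-0.907  0.303  1.768 -0.     1.071 -1.281]
0.15 [ 0.39769095 -0.52054306  0.15      ] [ 0.37549521 -0.3922615   0.15      ]
0.2 [ 0.39774132 -0.4983601   0.2       ] [ 0.37657096 -0.37600481  0.2       ]
0.25 [ 0.39779169 -0.47617715  0.25      ] [ 0.37764672 -0.35974812  0.25      ]
0.3 [ 0.39784206 -0.45399419  0.3       ] [ 0.37872247 -0.34349142  0.3       ]
0.35 [ 0.39789243 -0.43181123  0.35      ] [ 0.37979822 -0.32723473  0.35      ]
```

View pics/t2c.png

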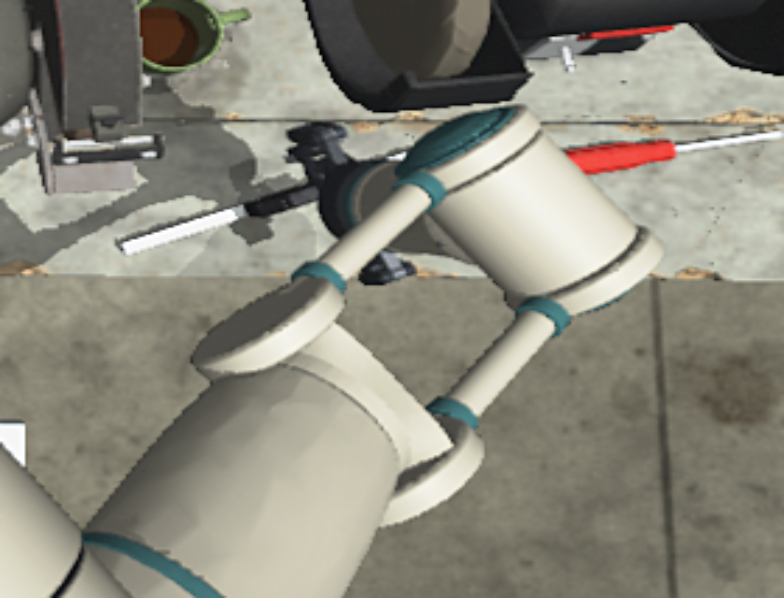

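>>> step_arm(
  rows=[
    {"tx": 0.5, "ty": 0, "turn": -0.001, "tz": 50, "jaw": 1},
    {"tx": 0.5, "ty": 0, "turn": -0.001, "tz": 85, "jaw": 1},
    {"tx": 0.5, "ty": 0, "turn": -0.001, "tz": 93.4, "jaw": 1},
    {"tx": 0.5, "ty": 0, "turn": -0.001, "tz": 93.4, "jaw": 1},
    {"tx": 0.5, "ty": 0, "turn": -0.001, "tz": 93.4, "jaw": -0.3},
    {"tx": 0.5, "ty": 0, "turn": -0.001, "tz": 93.4, "jaw": -0.6},
    {"tx": 0.5, "ty": 0, "turn": -0.001, "tz": 93.4, "jaw": -1},
    {"tx": 0.5, "ty": 0, "turn": -0.001, "tz": 93.4, "jaw": -1},
    {"tx": 0.5, "ty": 0, "turn": -0.001, "tz": 93.4, "jaw": -1},
    {"tx": 0.5, "ty": 0, "turn": -0.001, "tz": 93.4, "jaw": -1},
    {"tx": 0.5, "ty": 0, "turn": -0.001, "tz": 93.4, "jaw": -1},
    {"tx": 0.5, "ty": 0, "turn": -0.001, "tz": 93.4, "jaw": -1},
  ],
  force=60,
)

```text
t: 3.08
eef_pos: [0.3803, -0.3734, 0.0477]
tcp_rot: [1.768, 2.596, -0.0]
contact_force: [-0.9, 0.4, 6.1]
grip_width: 0.015
```

```bash
python3 -c "
from h import *
rel(.380,-.373,.35,1.945)
"
```

```text
t 3.08 pos [ 0.3803 -0.3734  0.0477] yaw 1.9458 tiltz [ 6.e-04 -7.e-04 -1.e+00] F [-0.88  0.38  6.07] w 0.015
tx 0.18 ty -0.04 tz -302.25 turn 0.0008
```

Run:
```python
from h import *
np.set_printoptions(precision=4,suppress=True)
b=cv2.imread('pics/scene0.png')
hsv=cv2.cvtColor(b,cv2.COLOR_BGR2HSV)
m=cv2.inRange(hsv,(100,150,80),(125,255,255)); m[:280]=0;m[:,350:]=0;m[:,:140]=0
n,l,st,_=cv2.connectedComponentsWithStats(m);k=1+np.argmax(st[1:,4]);pts=cv2.convexHull(np.argwhere(l==k)[:,::-1].astype(np.int32)).reshape(-1,2)
# contour points in world at z=.011
cs,_=cv2.findContours((l==k).astype(np.uint8),cv2.RETR_EXTERNAL,cv2.CHAIN_APPROX_NONE)
c=max(cs,key=len).reshape(-1,2)
W=np.array([p2w('scene',p,.011)[:2] for p in c])
r=cv2.minAreaRect((W*1000).astype(np.float32));print(r)
Wh=W
cen=np.array(r[0])/1000
for name,ang in(('y-',0),):
    pass
a=-.057
u=np.array([np.cos(a),np.sin(a)]);v=np.array([np.sin(a),-np.cos(a)]) # tray y, tray x(-y world)
q=(W-cen)@np.array([v,u]).T
for nm,s in(('front',(q[:,0]<-.074)&(abs(q[:,1])<.15)),('rear',(q[:,0]>.074)&(abs(q[:,1])<.15)),('yneg',(q[:,1]<-.155)&(abs(q[:,0])<.07)),('ypos',(q[:,1]>.155)&(abs(q[:,0])<.07))):
    P=q[s]; 
    i=0 if nm in('front','rear') else 1
    f=np.polyfit(P[:,1-i],P[:,i],1);print(nm,len(P),f)
# plan view at z=.019, 2px/mm, cols = tray x -90..110 , rows= tray y
S=3
def plan(img,cam_,z,fn):
    p,f,M=cam(cam_)
    H=[];D=[]
    for X,Y in((-90,-170),(110,-170),(110,170),(-90,170)):
        w=cen+v*X/1000+u*Y/1000
        H.append(w2p(cam_,(w[0],w[1],z)));D.append(((X+90)*S,(170-Y)*S/2))
    A=cv2.getPerspectiveTransform(np.float32(H),np.float32(D))
    cv2.imwrite(fn,cv2.warpPerspective(img,A,(200*S,340*S//2),flags=cv2.INTER_CUBIC))
plan(b,'scene',.019,'pics/plan_s.png')
plan(cv2.imread('pics/top0.png'),'top',.019,'pics/plan_t.png')
print(cen)
```

```text
((453.935791015625, 244.46929931640625), (158.78622436523438, 323.3686218261719), 86.71949005126953)
front 125 [ 0.0042 -0.0783]
rear 35 [0.0017 0.0769]
yneg 69 [-0.0016 -0.1608]
ypos 117 [-0.007   0.1585]
[0.4539 0.2445]
```

View pics/plan_s.png

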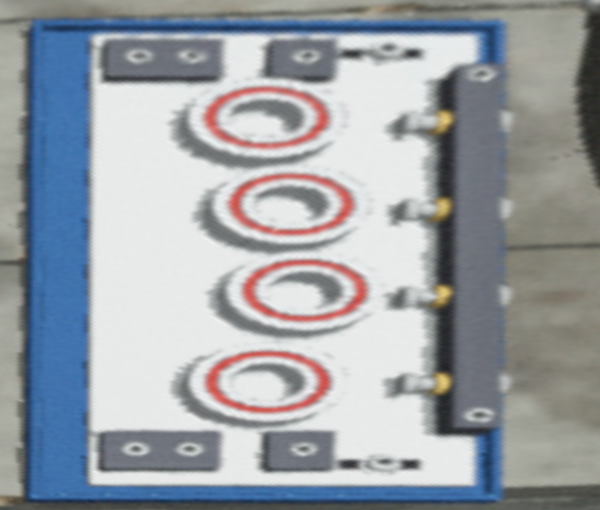

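View pics/plan_t.png

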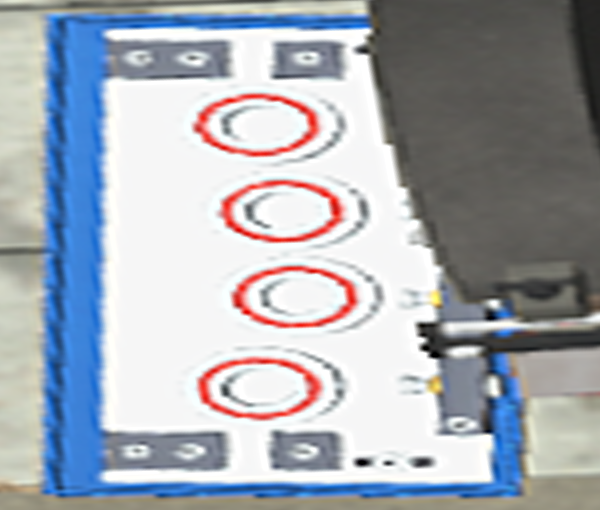

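>>> step_arm(
  rows=[
    {"tx": 0, "ty": 0, "tz": -20, "turn": 0, "jaw": -1},
    {"tx": 0, "ty": 0, "tz": -60, "turn": 0, "jaw": -1},
    {"tx": 0, "ty": 0, "tz": -110, "turn": 0, "jaw": -1},
    {"tx": 0, "ty": 0, "tz": -160, "turn": 0, "jaw": -1},
    {"tx": 0, "ty": 0, "tz": -210, "turn": 0, "jaw": -1},
    {"tx": 0, "ty": 0, "tz": -260, "turn": 0, "jaw": -1},
    {"tx": 0, "ty": 0, "tz": -302, "turn": 0, "jaw": -1},
    {"tx": 0, "ty": 0, "tz": -302, "turn": 0, "jaw": -1},
    {"tx": 0, "ty": 0, "tz": -302, "turn": 0, "jaw": -1},
  ],
  force=60,
)

```text
t: 4.2
eef_pos: [0.3794, -0.3723, 0.3469]
tcp_rot: [-1.766, -2.593, -0.002]
contact_force: [0.7, 0.3, -4.3]
grip_width: 0.015
```

```bash
python3 -c "
from h import *
rel(.4565,.2904,.35,3.082)
cv2.imwrite('pics/s3.png',bot.snapshot('scene'))
"
```

```text
t 4.2 pos [ 0.3794 -0.3723  0.3469] yaw 1.9458 tiltz [-0.0026  0.0032 -1.    ] F [ 0.66  0.32 -4.27] w 0.015
tx 588.44 ty 314.51 tz -1.15 turn -1.1362
```

View pics/s3.png

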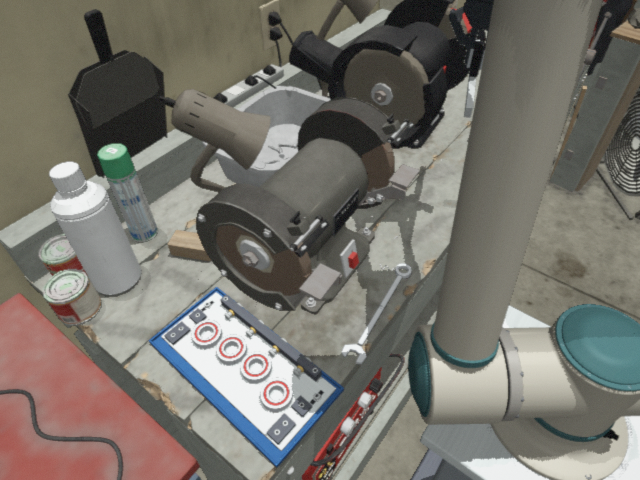

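>>> step_arm(
  rows=[
    {"tx": 20, "ty": 10, "tz": 0, "turn": -0.04, "jaw": -1},
    {"tx": 60, "ty": 32, "tz": 0, "turn": -0.12, "jaw": -1},
    {"tx": 105, "ty": 56, "tz": 0, "turn": -0.2, "jaw": -1},
    {"tx": 150, "ty": 80, "tz": 0, "turn": -0.29, "jaw": -1},
    {"tx": 195, "ty": 104, "tz": 0, "turn": -0.38, "jaw": -1},
    {"tx": 240, "ty": 128, "tz": 0, "turn": -0.46, "jaw": -1},
    {"tx": 285, "ty": 152, "tz": 0, "turn": -0.55, "jaw": -1},
    {"tx": 330, "ty": 176, "tz": 0, "turn": -0.64, "jaw": -1},
    {"tx": 375, "ty": 200, "tz": 0, "turn": -0.72, "jaw": -1},
    {"tx": 420, "ty": 224, "tz": 0, "turn": -0.81, "jaw": -1},
    {"tx": 465, "ty": 248, "tz": 0, "turn": -0.9, "jaw": -1},
    {"tx": 510, "ty": 272, "tz": 0, "turn": -0.98, "jaw": -1},
    {"tx": 550, "ty": 294, "tz": 0, "turn": -1.06, "jaw": -1},
    {"tx": 580, "ty": 310, "tz": 0, "turn": -1.12, "jaw": -1},
    {"tx": 588, "ty": 314.5, "tz": 0, "turn": -1.136, "jaw": -1},
    {"tx": 588, "ty": 314.5, "tz": 0, "turn": -1.136, "jaw": -1},
    {"tx": 588, "ty": 314.5, "tz": 0, "turn": -1.136, "jaw": -1},
    {"tx": 588, "ty": 314.5, "tz": 0, "turn": -1.136, "jaw": -1},
  ],
)

```text
t: 6.5
eef_pos: [0.4572, 0.2881, 0.3493]
tcp_rot: [0.096, 3.14, -0.001]
contact_force: [-0.1, -0.1, -4.0]
grip_width: 0.0156
```

```bash
python3 -c "
from h import *
rel(.4565,.2904,.10,3.082)
cv2.imwrite('pics/s4.png',bot.snapshot('scene'))
cv2.imwrite('pics/t4.png',bot.snapshot('top'))
print(bot.observe()['qpos'].round(3))
"
```

```text
t 6.5 pos [0.4572 0.2881 0.3493] yaw 3.0804 tiltz [ 1.e-04 -4.e-04 -1.e+00] F [-0.14 -0.11 -4.01] w 0.0156
tx 0.82 ty 2.30 tz 249.34 turn -0.0016
[ 0.434  0.185  1.395 -0.     1.562 -1.076]
```

View pics/s4.png

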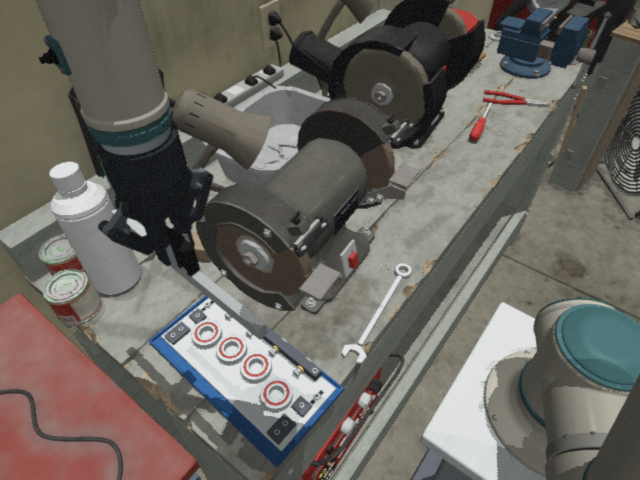

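View pics/t4.png

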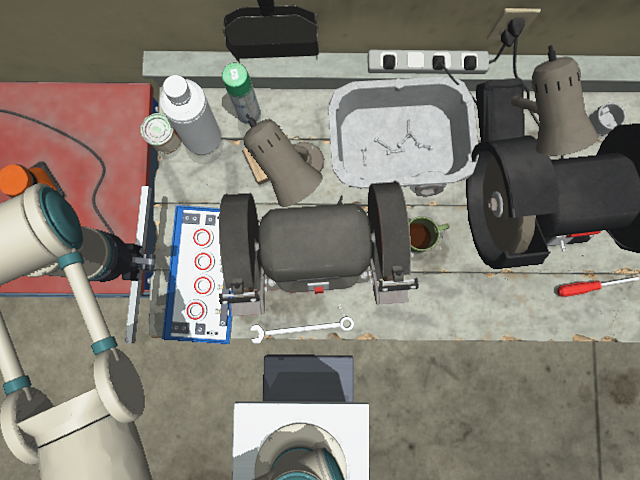

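>>> step_arm(
  rows=[
    {"tx": 0.8, "ty": 2.3, "tz": 30, "turn": -0.002, "jaw": -1},
    {"tx": 0.8, "ty": 2.3, "tz": 75, "turn": -0.002, "jaw": -1},
    {"tx": 0.8, "ty": 2.3, "tz": 120, "turn": -0.002, "jaw": -1},
    {"tx": 0.8, "ty": 2.3, "tz": 165, "turn": -0.002, "jaw": -1},
    {"tx": 0.8, "ty": 2.3, "tz": 205, "turn": -0.002, "jaw": -1},
    {"tx": 0.8, "ty": 2.3, "tz": 235, "turn": -0.002, "jaw": -1},
    {"tx": 0.8, "ty": 2.3, "tz": 249, "turn": -0.002, "jaw": -1},
    {"tx": 0.8, "ty": 2.3, "tz": 254, "turn": -0.002, "jaw": -1},
    {"tx": 0.8, "ty": 2.3, "tz": 254, "turn": -0.002, "jaw": -1},
    {"tx": 0.8, "ty": 2.3, "tz": 254, "turn": -0.002, "jaw": -1},
    {"tx": 0.8, "ty": 2.3, "tz": 254, "turn": -0.002, "jaw": -1},
  ],
)

```text
t: 7.98
eef_pos: [0.4572, 0.2918, 0.0961]
tcp_rot: [0.091, 3.139, 0.001]
contact_force: [0.9, 1.0, -4.4]
grip_width: 0.0151
```

Run:
```python
from h import *
rel(.4565,.2904,.072,3.082)
s=bot.snapshot('scene');t=bot.snapshot('top')
cv2.imwrite('pics/s5.png',cv2.resize(s[120:480,60:380],None,fx=1.6,fy=1.6))
cv2.imwrite('pics/t5.png',cv2.resize(t[180:350,120:300],None,fx=3.5,fy=3.5))
cv2.imwrite('pics/s5r.png',s);cv2.imwrite('pics/t5r.png',t)
```

```text
t 7.97 pos [0.4572 0.2918 0.0961] yaw 3.0838 tiltz [ 1.8e-03  7.0e-04 -1.0e+00] F [ 0.93  1.   -4.41] w 0.0151
tx 0.65 ty -1.44 tz 24.09 turn 0.0018
```

View pics/s5.png

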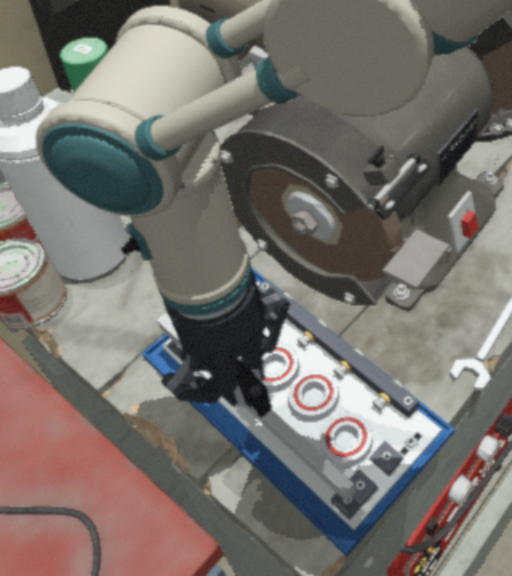

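View pics/t5.png

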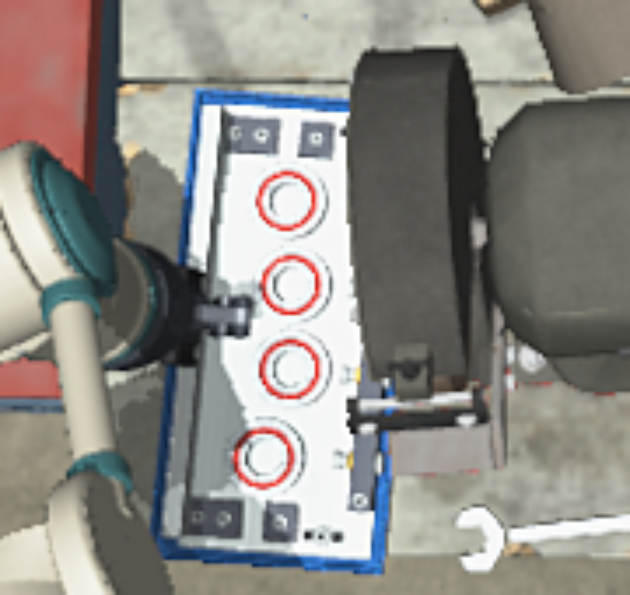

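>>> step_arm(
  rows=[
    {"tx": 0.6, "ty": 0, "tz": 10, "turn": 0.001, "jaw": -1},
    {"tx": 0.6, "ty": 0, "tz": 20, "turn": 0.001, "jaw": -1},
    {"tx": 0.6, "ty": 0, "tz": 24, "turn": 0.001, "jaw": -1},
    {"tx": 0.6, "ty": 0, "tz": 24, "turn": 0.001, "jaw": -1},
    {"tx": 0.6, "ty": 0, "tz": 24, "turn": 0.001, "jaw": -1},
    {"tx": 0.6, "ty": 0, "tz": 24, "turn": 0.001, "jaw": -1},
    {"tx": 0.6, "ty": 0, "tz": 24, "turn": 0.001, "jaw": -1},
    {"tx": 0.6, "ty": 0, "tz": 24, "turn": 0.001, "jaw": -1},
  ],
)

```text
t: 9.07
eef_pos: [0.4561, 0.2916, 0.0713]
tcp_rot: [0.092, 3.14, 0.0]
contact_force: [0.8, 0.6, -3.5]
grip_width: 0.0153
```

```bash
python3 -c "
from h import *
rel(.4565,.2904,.068,3.082)
print(bot.observe()['torque'])"
```

```text
t 9.07 pos [0.4561 0.2916 0.0713] yaw 3.0828 tiltz [ 3.e-04  0.e+00 -1.e+00] F [ 0.76  0.62 -3.47] w 0.0153
tx -0.42 ty -1.14 tz 3.31 turn 0.0008
[ 0.06042609 -0.01530904 -0.04486655]
```

>>> step_arm(
  rows=[
    {"tx": 0, "ty": 0, "tz": 1, "turn": 0, "jaw": -1},
    {"tx": 0, "ty": 0, "tz": 2, "turn": 0, "jaw": -1},
    {"tx": 0, "ty": 0, "tz": 2.5, "turn": 0, "jaw": -1},
    {"tx": 0, "ty": 0, "tz": 3, "turn": 0, "jaw": -1},
    {"tx": 0, "ty": 0, "tz": 3, "turn": 0, "jaw": -1},
    {"tx": 0, "ty": 0, "tz": 3, "turn": 0, "jaw": -1},
  ],
)

```text
t: 9.82
eef_pos: [0.4561, 0.2915, 0.0681]
tcp_rot: [0.092, 3.14, -0.0]
contact_force: [-0.2, 0.3, -3.6]
grip_width: 0.0153
```

>>> step_arm(
  rows=[
    {"tx": 0, "ty": 0, "tz": 0.5, "turn": 0, "jaw": -1},
    {"tx": 0, "ty": 0, "tz": 1, "turn": 0, "jaw": -1},
    {"tx": 0, "ty": 0, "tz": 1, "turn": 0, "jaw": -1},
    {"tx": 0, "ty": 0, "tz": 1, "turn": 0, "jaw": -1},
  ],
)

```text
t: 10.32
eef_pos: [0.4561, 0.2915, 0.0672]
tcp_rot: [0.092, 3.14, -0.0]
contact_force: [-0.4, -0.3, -3.2]
grip_width: 0.0152
```

>>> step_arm(
  rows=[
    {"tx": 0, "ty": 0, "tz": 0.5, "turn": 0, "jaw": -1},
    {"tx": 0, "ty": 0, "tz": 0.5, "turn": 0, "jaw": -1},
    {"tx": 0, "ty": 0, "tz": 0.5, "turn": 0, "jaw": -1},
  ],
)

```text
t: 10.7
eef_pos: [0.4561, 0.2916, 0.0668]
tcp_rot: [0.092, 3.14, 0.0]
contact_force: [-0.7, 0.3, -3.0]
grip_width: 0.0156
```

>>> step_arm(
  rows=[
    {"tx": 0, "ty": 0, "tz": 0.5, "turn": 0, "jaw": -1},
    {"tx": 0, "ty": 0, "tz": 0.5, "turn": 0, "jaw": -1},
    {"tx": 0, "ty": 0, "tz": 0.5, "turn": 0, "jaw": -1},
  ],
)

```text
t: 11.08
eef_pos: [0.4561, 0.2916, 0.0667]
tcp_rot: [0.092, 3.14, 0.0]
contact_force: [-2.7, -0.8, 6.3]
grip_width: 0.015
```

>>> step_arm(
  rows=[
    {"tx": 0, "ty": 0, "tz": -1.3, "turn": 0, "jaw": -1},
    {"tx": 0, "ty": 0, "tz": -1.3, "turn": 0, "jaw": -1},
    {"tx": 0, "ty": 0, "tz": -1.3, "turn": 0, "jaw": -1},
    {"tx": 0, "ty": -0.5, "tz": -1.3, "turn": 0, "jaw": -1},
    {"tx": 0, "ty": -1.5, "tz": -1.3, "turn": 0, "jaw": -1},
    {"tx": 0, "ty": -3, "tz": -1.3, "turn": 0, "jaw": -1},
    {"tx": 0, "ty": -4.5, "tz": -1.3, "turn": 0, "jaw": -1},
    {"tx": 0, "ty": -6, "tz": -1.3, "turn": 0, "jaw": -1},
    {"tx": 0, "ty": -7, "tz": -1.3, "turn": 0, "jaw": -1},
    {"tx": 0, "ty": -8, "tz": -1.3, "turn": 0, "jaw": -1},
    {"tx": 0, "ty": -9, "tz": -1.3, "turn": 0, "jaw": -1},
    {"tx": 0, "ty": -10, "tz": -1.3, "turn": 0, "jaw": -1},
    {"tx": 0, "ty": -11, "tz": -1.3, "turn": 0, "jaw": -1},
    {"tx": 0, "ty": -12, "tz": -1.3, "turn": 0, "jaw": -1},
    {"tx": 0, "ty": -13, "tz": -1.3, "turn": 0, "jaw": -1},
  ],
)

```text
t: 12.95
eef_pos: [0.4553, 0.2786, 0.0675]
tcp_rot: [0.092, 3.14, 0.0]
contact_force: [-0.1, 0.9, -4.1]
grip_width: 0.0154
```

Run:
```python
from h import *
rel(.4565,.2525,.068,3.082)
print(bot.observe()['torque'])
s=bot.snapshot('scene');t=bot.snapshot('top')
cv2.imwrite('pics/s6.png',cv2.resize(s[260:480,130:370],None,fx=2.6,fy=2.6,interpolation=cv2.INTER_CUBIC))
cv2.imwrite('pics/t6.png',cv2.resize(t[190:350,150:260],None,fx=3.7,fy=3.7,interpolation=cv2.INTER_CUBIC))
```

```text
t 12.95 pos [0.4553 0.2786 0.0675] yaw 3.0828 tiltz [ 1.e-04  1.e-04 -1.e+00] F [-0.07  0.85 -4.1 ] w 0.0154
tx -2.70 ty -25.98 tz -0.53 turn 0.0008
[0.14408473 0.01349699 0.02446277]
```

View pics/s6.png

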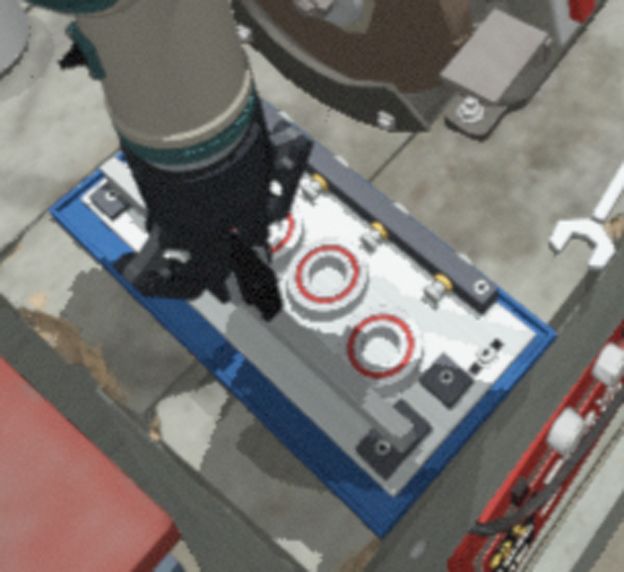

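View pics/t6.png

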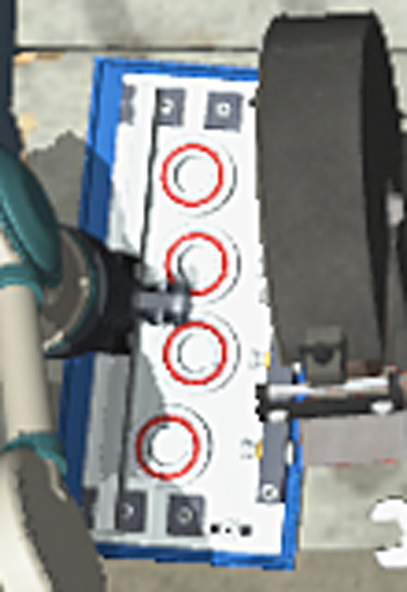

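>>> step_arm(
  rows=[
    {"tx": 0, "ty": -1, "tz": 0, "turn": 0, "jaw": -1},
    {"tx": 0, "ty": -2, "tz": 0, "turn": 0, "jaw": -1},
    {"tx": 0, "ty": -3, "tz": 0, "turn": 0, "jaw": -1},
    {"tx": 0, "ty": -4, "tz": 0, "turn": 0, "jaw": -1},
    {"tx": 0, "ty": -5, "tz": 0, "turn": 0, "jaw": -1},
    {"tx": 0, "ty": -6, "tz": 0, "turn": 0, "jaw": -1},
    {"tx": 0, "ty": -7, "tz": 0, "turn": 0, "jaw": -1},
    {"tx": 0, "ty": -8, "tz": 0, "turn": 0, "jaw": -1},
    {"tx": 0, "ty": -9, "tz": 0, "turn": 0, "jaw": -1},
    {"tx": 0, "ty": -10, "tz": 0, "turn": 0, "jaw": -1},
    {"tx": 0, "ty": -11, "tz": 0, "turn": 0, "jaw": -1},
    {"tx": 0, "ty": -12, "tz": 0, "turn": 0, "jaw": -1},
    {"tx": 0, "ty": -13, "tz": 0, "turn": 0, "jaw": -1},
    {"tx": 0, "ty": -14, "tz": 0, "turn": 0, "jaw": -1},
  ],
)

```text
t: 14.8
eef_pos: [0.4546, 0.2647, 0.0675]
tcp_rot: [0.093, 3.14, 0.0]
contact_force: [-0.4, 2.6, -3.6]
grip_width: 0.0151
```

>>> step_arm(
  rows=[
    {"tx": 0, "ty": -1, "tz": 0, "turn": 0, "jaw": -1},
    {"tx": 0, "ty": -1, "tz": 0, "turn": 0, "jaw": -1},
    {"tx": 0, "ty": -2, "tz": 0, "turn": 0, "jaw": -1},
    {"tx": 0, "ty": -2, "tz": 0, "turn": 0, "jaw": -1},
  ],
)

```text
t: 15.3
eef_pos: [0.4544, 0.2625, 0.0675]
tcp_rot: [0.092, 3.14, -0.0]
contact_force: [0.3, 3.0, -3.4]
grip_width: 0.0157
```

>>> step_arm(
  rows=[
    {"tx": 0, "ty": -1, "tz": 0, "turn": 0, "jaw": -1},
    {"tx": 0, "ty": -1, "tz": 0, "turn": 0, "jaw": -1},
    {"tx": 0, "ty": -2, "tz": 0, "turn": 0, "jaw": -1},
    {"tx": 0, "ty": -2, "tz": 0, "turn": 0, "jaw": -1},
  ],
)

```text
t: 15.8
eef_pos: [0.4542, 0.2605, 0.0675]
tcp_rot: [0.092, 3.14, -0.0]
contact_force: [0.9, 1.8, -4.3]
grip_width: 0.0151
```

>>> step_arm(
  rows=[
    {"tx": 0, "ty": -1, "tz": 0, "turn": 0, "jaw": -1},
    {"tx": 0, "ty": -1, "tz": 0, "turn": 0, "jaw": -1},
    {"tx": 0, "ty": -1, "tz": 0, "turn": 0, "jaw": -1},
  ],
)

```text
t: 16.18
eef_pos: [0.4541, 0.2595, 0.0675]
tcp_rot: [-0.092, -3.14, 0.0]
contact_force: [0.2, 1.9, -3.5]
grip_width: 0.0151
```

Run:
```python
from h import *
rel(.4565,.2525,.068,3.082)
print(bot.observe()['torque'])
```

```text
t 16.18 pos [0.4541 0.2595 0.0675] yaw 3.0829 tiltz [-0.e+00 -2.e-04 -1.e+00] F [ 0.22  1.92 -3.5 ] w 0.0151
tx -2.76 ty -6.88 tz -0.53 turn 0.0009
[ 0.47468471 -0.03840931  0.00547463]
```

>>> step_arm(
  rows=[
    {"tx": 0, "ty": -1, "tz": 0, "turn": 0, "jaw": -1},
    {"tx": 0, "ty": -1, "tz": 0, "turn": 0, "jaw": -1},
    {"tx": 0, "ty": -1, "tz": 0, "turn": 0, "jaw": -1},
  ],
)

```text
t: 16.55
eef_pos: [0.4542, 0.2586, 0.0675]
tcp_rot: [0.092, 3.14, -0.0]
contact_force: [0.4, 2.4, -4.0]
grip_width: 0.0152
```

>>> step_arm(
  rows=[
    {"tx": 0, "ty": -1, "tz": 0, "turn": 0, "jaw": -1},
    {"tx": 0, "ty": -1, "tz": 0, "turn": 0, "jaw": -1},
    {"tx": 0, "ty": -1, "tz": 0, "turn": 0, "jaw": -1},
  ],
)

```text
t: 16.92
eef_pos: [0.4541, 0.2576, 0.0675]
tcp_rot: [0.093, 3.14, 0.0]
contact_force: [0.4, 3.1, -3.8]
grip_width: 0.0151
```

>>> step_arm(
  rows=[
    {"tx": 0, "ty": -1, "tz": 0, "turn": 0, "jaw": -1},
    {"tx": 0, "ty": -1, "tz": 0, "turn": 0, "jaw": -1},
    {"tx": 0, "ty": -1, "tz": 0, "turn": 0, "jaw": -1},
  ],
)

```text
t: 17.3
eef_pos: [0.4542, 0.257, 0.0675]
tcp_rot: [0.093, 3.14, 0.001]
contact_force: [0.5, 5.1, -3.9]
grip_width: 0.0152
```

Run:
```python
from h import *
rel(.4565,.2525,.068,3.082)
print(bot.observe()['torque'])
```

```text
t 17.3 pos [0.4542 0.257  0.0675] yaw 3.0825 tiltz [ 4.e-04  8.e-04 -1.e+00] F [ 0.55  5.06 -3.93] w 0.0152
tx -2.61 ty -4.39 tz -0.49 turn 0.0005
[ 1.03476419 -0.00564458 -0.02649141]
```

>>> step_arm(
  rows=[
    {"tx": 0, "ty": -0.5, "tz": 0, "turn": 0, "jaw": -1},
    {"tx": 0, "ty": -0.5, "tz": 0, "turn": 0, "jaw": -1},
    {"tx": 0, "ty": -0.5, "tz": 0, "turn": 0, "jaw": -1},
  ],
)

```text
t: 17.68
eef_pos: [0.4542, 0.2565, 0.0675]
tcp_rot: [0.093, 3.14, 0.001]
contact_force: [0.5, 5.7, -2.9]
grip_width: 0.0153
```

Run:
```python
from h import *
rel(.4565,.2525,.068,3.082)
print(bot.observe()['torque'])
```

```text
t 17.68 pos [0.4542 0.2565 0.0675] yaw 3.0825 tiltz [ 5.e-04  8.e-04 -1.e+00] F [ 0.46  5.69 -2.95] w 0.0153
tx -2.57 ty -3.90 tz -0.48 turn 0.0005
[ 0.95973401 -0.04841621 -0.04786799]
```

>>> step_arm(
  rows=[
    {"tx": 0, "ty": -0.5, "tz": 0, "turn": 0, "jaw": -1},
    {"tx": 0, "ty": -1, "tz": 0, "turn": 0, "jaw": -1},
    {"tx": 0, "ty": -1, "tz": 0, "turn": 0, "jaw": -1},
  ],
)

```text
t: 18.05
eef_pos: [0.4541, 0.2557, 0.0675]
tcp_rot: [0.093, 3.14, 0.002]
contact_force: [0.5, 5.3, -5.1]
grip_width: 0.0153
```

>>> step_arm(
  rows=[
    {"tx": 0, "ty": -0.5, "tz": 0, "turn": 0, "jaw": -1},
    {"tx": 0, "ty": -1, "tz": 0, "turn": 0, "jaw": -1},
    {"tx": 0, "ty": -1, "tz": 0, "turn": 0, "jaw": -1},
  ],
)

```text
t: 18.42
eef_pos: [0.4541, 0.2548, 0.0675]
tcp_rot: [0.093, 3.14, 0.002]
contact_force: [0.2, 5.5, -4.8]
grip_width: 0.0154
```

Run:
```python
from h import *
rel(.4565,.2525,.068,3.082)
print(bot.observe()['torque'])
```

```text
t 18.43 pos [0.4541 0.2548 0.0675] yaw 3.0823 tiltz [ 7.0e-04  1.4e-03 -1.0e+00] F [ 0.23  5.55 -4.78] w 0.0154
tx -2.49 ty -2.18 tz -0.48 turn 0.0003
[ 1.07668541 -0.02696738 -0.02567319]
```

>>> step_arm(
  rows=[
    {"tx": 0, "ty": -0.5, "tz": 0, "turn": 0, "jaw": -1},
    {"tx": 0, "ty": -1, "tz": 0, "turn": 0, "jaw": -1},
    {"tx": 0, "ty": -1, "tz": 0, "turn": 0, "jaw": -1},
  ],
)

```text
t: 18.8
eef_pos: [0.4541, 0.254, 0.0675]
tcp_rot: [0.093, 3.139, 0.003]
contact_force: [0.5, 5.7, -4.2]
grip_width: 0.0155
```

Run:
```python
from h import *
rel(.4565,.2525,.068,3.082)
print(bot.observe()['torque'])
```

```text
t 18.8 pos [0.4541 0.254  0.0675] yaw 3.0822 tiltz [ 8.0e-04  1.6e-03 -1.0e+00] F [ 0.46  5.72 -4.17] w 0.0155
tx -2.45 ty -1.32 tz -0.47 turn 0.0002
[ 1.25478421 -0.00762664 -0.02638545]
```

>>> step_arm(
  rows=[
    {"tx": 0, "ty": -0.5, "tz": 0, "turn": 0, "jaw": -1},
    {"tx": 0, "ty": -0.5, "tz": 0, "turn": 0, "jaw": -1},
    {"tx": 0, "ty": -0.5, "tz": 0, "turn": 0, "jaw": -1},
  ],
)

```text
t: 19.18
eef_pos: [0.4541, 0.2535, 0.0675]
tcp_rot: [0.093, 3.139, 0.003]
contact_force: [0.5, 6.1, -4.5]
grip_width: 0.0153
```

Run:
```python
from h import *
rel(.4565,.2525,.068,3.082)
print(bot.observe()['torque'])
```

```text
t 19.18 pos [0.4541 0.2535 0.0675] yaw 3.0821 tiltz [ 8.0e-04  1.7e-03 -1.0e+00] F [ 0.55  6.13 -4.55] w 0.0153
tx -2.44 ty -0.87 tz -0.48 turn 0.0001
[ 1.24620508 -0.00633787 -0.03254394]
```

>>> step_arm(
  rows=[
    {"tx": 0, "ty": -0.5, "tz": 0, "turn": 0, "jaw": -1},
    {"tx": 0, "ty": -0.5, "tz": 0, "turn": 0, "jaw": -1},
    {"tx": 0, "ty": -0.5, "tz": 0, "turn": 0, "jaw": -1},
  ],
)

```text
t: 19.55
eef_pos: [0.4542, 0.2531, 0.0676]
tcp_rot: [0.093, 3.139, 0.003]
contact_force: [1.4, 7.0, -5.3]
grip_width: 0.0155
```

Run:
```python
from h import *
rel(.4565,.2525,.068,3.082)
print(bot.observe()['torque'])
```

```text
t 19.55 pos [0.4542 0.2531 0.0676] yaw 3.082 tiltz [ 0.001   0.0019 -1.    ] F [ 1.39  7.03 -5.29] w 0.0155
tx -2.37 ty -0.45 tz -0.43 turn 0.0000
[ 1.30166414 -0.03094566 -0.03280873]
```

>>> step_arm(
  rows=[
    {"tx": 0, "ty": -0.5, "tz": 0, "turn": 0, "jaw": -1},
    {"tx": 0, "ty": -0.5, "tz": 0, "turn": 0, "jaw": -1},
    {"tx": 0, "ty": -0.5, "tz": 0, "turn": 0, "jaw": -1},
  ],
)

```text
t: 19.92
eef_pos: [0.4541, 0.2527, 0.0675]
tcp_rot: [0.094, 3.139, 0.003]
contact_force: [0.4, 7.1, -3.9]
grip_width: 0.0155
```

Run:
```python
from h import *
rel(.4565,.2525,.068,3.082)
print(bot.observe()['torque'])
```

```text
t 19.93 pos [0.4541 0.2527 0.0675] yaw 3.082 tiltz [ 0.001  0.002 -1.   ] F [ 0.41  7.09 -3.93] w 0.0155
tx -2.38 ty -0.03 tz -0.45 turn -0.0000
[ 1.38392384 -0.00193566 -0.04259044]
```

>>> step_arm(
  rows=[
    {"tx": 0, "ty": -0.5, "tz": 0, "turn": 0, "jaw": -1},
    {"tx": 0, "ty": -0.5, "tz": 0, "turn": 0, "jaw": -1},
    {"tx": 0, "ty": -0.5, "tz": 0, "turn": 0, "jaw": -1},
  ],
)

```text
t: 20.3
eef_pos: [0.4541, 0.2523, 0.0676]
tcp_rot: [0.094, 3.139, 0.003]
contact_force: [0.0, 6.3, -4.8]
grip_width: 0.0155
```

Run:
```python
from h import *
rel(.4565,.2525,.068,3.082)
print(bot.observe()['torque'])
```

```text
t 20.3 pos [0.4541 0.2523 0.0676] yaw 3.0819 tiltz [ 0.0011  0.0022 -1.    ] F [ 0.04  6.32 -4.83] w 0.0155
tx -2.35 ty 0.39 tz -0.44 turn -0.0001
[ 1.40533953 -0.09017119 -0.05281406]
```

>>> step_arm(
  rows=[
    {"tx": 0, "ty": -0.5, "tz": 0, "turn": 0, "jaw": -1},
    {"tx": 0, "ty": -0.5, "tz": 0, "turn": 0, "jaw": -1},
    {"tx": 0, "ty": -0.5, "tz": 0, "turn": 0, "jaw": -1},
  ],
)

```text
t: 20.68
eef_pos: [0.4541, 0.2518, 0.0676]
tcp_rot: [0.094, 3.139, 0.004]
contact_force: [0.4, 7.1, -5.6]
grip_width: 0.0151
```

Run:
```python
from h import *
rel(.4565,.2525,.068,3.082)
print(bot.observe()['torque'])
```

```text
t 20.68 pos [0.4541 0.2518 0.0676] yaw 3.0819 tiltz [ 0.0011  0.0023 -1.    ] F [ 0.43  7.14 -5.62] w 0.0151
tx -2.34 ty 0.85 tz -0.44 turn -0.0001
[ 1.41305018 -0.05103184 -0.01249716]
```

>>> step_arm(
  rows=[
    {"tx": 0, "ty": -0.5, "tz": 0, "turn": 0, "jaw": -1},
    {"tx": 0, "ty": -0.5, "tz": 0, "turn": 0, "jaw": -1},
    {"tx": 0, "ty": -0.5, "tz": 0, "turn": 0, "jaw": -1},
  ],
)

```text
t: 21.05
eef_pos: [0.4541, 0.2514, 0.0676]
tcp_rot: [0.094, 3.139, 0.004]
contact_force: [-0.8, 8.1, -5.2]
grip_width: 0.0155
```

Run:
```python
from h import *
rel(.4565,.2525,.068,3.082)
print(bot.observe()['torque'])
```

```text
t 21.05 pos [0.4541 0.2514 0.0676] yaw 3.0819 tiltz [ 0.0012  0.0024 -1.    ] F [-0.77  8.06 -5.23] w 0.0155
tx -2.31 ty 1.24 tz -0.43 turn -0.0001
[ 1.46979465 -0.04870012  0.0281038 ]
```

>>> step_arm(
  rows=[
    {"tx": 0, "ty": -0.5, "tz": 0, "turn": 0, "jaw": -1},
    {"tx": 0, "ty": -0.5, "tz": 0, "turn": 0, "jaw": -1},
    {"tx": 0, "ty": -0.5, "tz": 0, "turn": 0, "jaw": -1},
  ],
)

```text
t: 21.42
eef_pos: [0.4541, 0.2509, 0.0676]
tcp_rot: [0.094, 3.139, 0.004]
contact_force: [0.2, 7.5, -5.1]
grip_width: 0.0151
```

Run:
```python
from h import *
rel(.4565,.2525,.068,3.082)
print(bot.observe()['torque'])
```

```text
t 21.43 pos [0.4541 0.2509 0.0676] yaw 3.0817 tiltz [ 0.0013  0.0026 -1.    ] F [ 0.23  7.52 -5.12] w 0.0151
tx -2.27 ty 1.69 tz -0.40 turn -0.0003
[ 1.49778554 -0.07270256  0.05591461]
```

>>> step_arm(
  rows=[
    {"tx": 0, "ty": -0.5, "tz": 0, "turn": 0, "jaw": -1},
    {"tx": 0, "ty": -0.5, "tz": 0, "turn": 0, "jaw": -1},
    {"tx": 0, "ty": -0.5, "tz": 0, "turn": 0, "jaw": -1},
  ],
)

```text
t: 21.8
eef_pos: [0.4541, 0.2507, 0.0676]
tcp_rot: [0.094, 3.139, 0.005]
contact_force: [0.9, 8.5, -5.7]
grip_width: 0.0154
```

Run:
```python
from h import *
rel(.4565,.2525,.068,3.082)
print(bot.observe()['torque'])
```

```text
t 21.8 pos [0.4541 0.2507 0.0676] yaw 3.0815 tiltz [ 0.0014  0.0031 -1.    ] F [ 0.86  8.5  -5.7 ] w 0.0154
tx -2.25 ty 1.95 tz -0.39 turn -0.0005
[ 1.65193234 -0.0311298   0.02018695]
```

>>> step_arm(
  rows=[
    {"tx": 0, "ty": -0.4, "tz": 0, "turn": 0, "jaw": -1},
    {"tx": 0, "ty": -0.4, "tz": 0, "turn": 0, "jaw": -1},
    {"tx": 0, "ty": -0.4, "tz": 0, "turn": 0, "jaw": -1},
  ],
)

```text
t: 22.18
eef_pos: [0.4542, 0.2506, 0.0676]
tcp_rot: [0.095, 3.139, 0.006]
contact_force: [0.2, 8.6, -5.5]
grip_width: 0.0153
```

Run:
```python
from h import *
rel(.4565,.2525,.068,3.082)
print(bot.observe()['torque'])
```

```text
t 22.18 pos [0.4542 0.2506 0.0676] yaw 3.0814 tiltz [ 0.0016  0.0037 -1.    ] F [ 0.19  8.58 -5.45] w 0.0153
tx -2.17 ty 2.01 tz -0.34 turn -0.0006
[ 1.80596527 -0.06314451  0.01834389]
```

>>> step_arm(
  rows=[
    {"tx": 0, "ty": 0.4, "tz": 0, "turn": 0, "jaw": -1},
    {"tx": 0, "ty": 0.4, "tz": 0.5, "turn": 0, "jaw": -1},
    {"tx": 0, "ty": 0.4, "tz": 1, "turn": 0, "jaw": -1},
    {"tx": 0, "ty": 0.4, "tz": 1.5, "turn": 0, "jaw": -1},
    {"tx": 0, "ty": 0.4, "tz": 1.5, "turn": 0, "jaw": -1},
    {"tx": 0, "ty": 0.4, "tz": 1.5, "turn": 0, "jaw": -1},
  ],
)

```text
t: 22.92
eef_pos: [0.4544, 0.2507, 0.0668]
tcp_rot: [0.094, 3.138, 0.005]
contact_force: [0.4, 6.8, -0.6]
grip_width: 0.0152
```

Run:
```python
from h import *
rel(.4565,.2525,.0587,3.082)
print(bot.observe()['torque'])
```

```text
t 22.93 pos [0.4544 0.2507 0.0668] yaw 3.0818 tiltz [ 0.0021  0.0032 -1.    ] F [ 0.35  6.83 -0.55] w 0.0152
tx -2.01 ty 1.86 tz 8.08 turn -0.0002
[ 1.49789438  0.09956503 -0.01342695]
```

>>> step_arm(
  rows=[
    {"tx": 0, "ty": 0, "tz": 0.5, "turn": 0, "jaw": -1},
    {"tx": 0, "ty": 0, "tz": 0.5, "turn": 0, "jaw": -1},
    {"tx": 0, "ty": 0, "tz": 0.5, "turn": 0, "jaw": -1},
  ],
)

```text
t: 23.3
eef_pos: [0.4545, 0.2507, 0.0663]
tcp_rot: [0.094, 3.138, 0.005]
contact_force: [-0.3, 7.3, -0.4]
grip_width: 0.0153
```

Run:
```python
from h import *
rel(.4565,.2525,.0587,3.082)
print(bot.observe()['torque'])
```

```text
t 23.3 pos [0.4545 0.2507 0.0663] yaw 3.0817 tiltz [ 0.0023  0.0032 -1.    ] F [-0.35  7.33 -0.4 ] w 0.0153
tx -1.90 ty 1.85 tz 7.64 turn -0.0003
[1.50591477 0.09716497 0.05785877]
```

>>> step_arm(
  rows=[
    {"tx": 0, "ty": 0, "tz": 0.5, "turn": 0, "jaw": -1},
    {"tx": 0, "ty": 0, "tz": 1, "turn": 0, "jaw": -1},
    {"tx": 0, "ty": 0, "tz": 1, "turn": 0, "jaw": -1},
  ],
)

```text
t: 23.68
eef_pos: [0.4546, 0.2508, 0.0654]
tcp_rot: [0.094, 3.138, 0.005]
contact_force: [0.4, 7.2, 0.1]
grip_width: 0.0151
```

Run:
```python
from h import *
rel(.4565,.2525,.0587,3.082)
print(bot.observe()['torque'])
s=bot.snapshot('scene')
cv2.imwrite('pics/s7.png',cv2.resize(s[260:480,130:370],None,fx=2.6,fy=2.6,interpolation=cv2.INTER_CUBIC))
```

```text
t 23.68 pos [0.4546 0.2508 0.0654] yaw 3.0817 tiltz [ 0.0026  0.0032 -1.    ] F [0.35 7.24 0.14] w 0.0151
tx -1.77 ty 1.83 tz 6.69 turn -0.0003
[1.50436787 0.06563481 0.04816065]
```

View pics/s7.png

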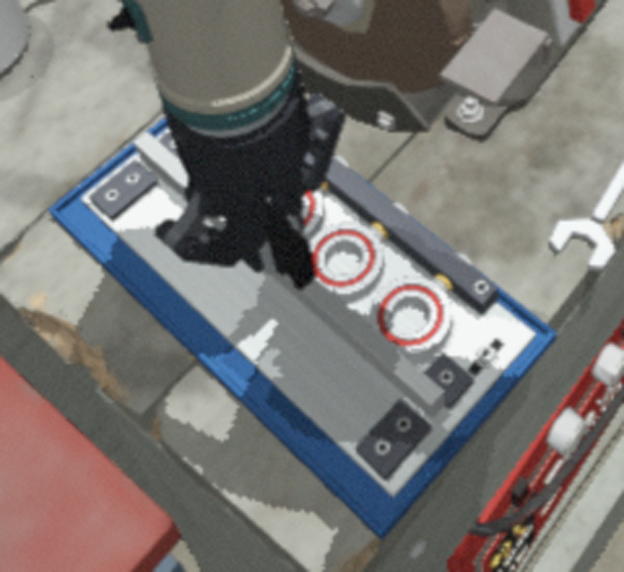

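>>> step_arm(
  rows=[
    {"tx": 0, "ty": 0, "tz": 1, "turn": 0, "jaw": -1},
    {"tx": 0, "ty": 0, "tz": 2, "turn": 0, "jaw": -1},
    {"tx": 0, "ty": 0, "tz": 3, "turn": 0, "jaw": -1},
    {"tx": 0, "ty": 0, "tz": 3, "turn": 0, "jaw": -1},
    {"tx": 0, "ty": 0, "tz": 3, "turn": 0, "jaw": -1},
  ],
)

```text
t: 24.35
eef_pos: [0.4549, 0.2508, 0.0624]
tcp_rot: [0.094, 3.137, 0.005]
contact_force: [0.0, 7.7, -0.4]
grip_width: 0.0157
```

>>> step_arm(
  rows=[
    {"tx": 0, "ty": 0, "tz": 1, "turn": 0, "jaw": -1},
    {"tx": 0, "ty": 0, "tz": 2, "turn": 0, "jaw": -1},
    {"tx": 0, "ty": 0, "tz": 3, "turn": 0, "jaw": -1},
    {"tx": 0, "ty": 0, "tz": 3, "turn": 0, "jaw": -1},
    {"tx": 0, "ty": 0, "tz": 3, "turn": 0, "jaw": -1},
  ],
)

```text
t: 24.98
eef_pos: [0.455, 0.2508, 0.0594]
tcp_rot: [0.094, 3.137, 0.006]
contact_force: [-0.2, 8.1, -1.5]
grip_width: 0.0154
```

Run:
```python
from h import *
rel(.4565,.2525,.0587,3.082)
print(bot.observe()['torque'])
```

```text
t 24.98 pos [0.455  0.2508 0.0594] yaw 3.0816 tiltz [ 0.0035  0.0034 -1.    ] F [-0.24  8.14 -1.48] w 0.0154
tx -1.36 ty 1.77 tz 0.74 turn -0.0004
[ 1.4905259  -0.03018224 -0.07287907]
```

>>> step_arm(
  rows=[
    {"tx": 0, "ty": 0, "tz": 0.5, "turn": 0, "jaw": -1},
    {"tx": 0, "ty": 0, "tz": 0.8, "turn": 0, "jaw": -1},
    {"tx": 0, "ty": 0, "tz": 0.8, "turn": 0, "jaw": -1},
    {"tx": 0, "ty": 0, "tz": 0.8, "turn": 0, "jaw": -1},
  ],
)

```text
t: 25.48
eef_pos: [0.4551, 0.2508, 0.0588]
tcp_rot: [0.094, 3.137, 0.006]
contact_force: [0.8, 7.4, 0.5]
grip_width: 0.0152
```

Run:
```python
from h import *
rel(.4565,.2525,.0587,3.082)
print(bot.observe()['torque'])
```

```text
t 25.48 pos [0.4551 0.2508 0.0588] yaw 3.0816 tiltz [ 0.0036  0.0034 -1.    ] F [0.84 7.45 0.47] w 0.0152
tx -1.28 ty 1.76 tz 0.15 turn -0.0004
[ 1.43733921  0.13591401 -0.11123526]
```

>>> step_arm(
  rows=[
    {"tx": 0, "ty": 0, "tz": 0.4, "turn": 0, "jaw": -1},
    {"tx": 0, "ty": 0.5, "tz": 0.4, "turn": 0, "jaw": -1},
    {"tx": 0, "ty": 1, "tz": 0.4, "turn": 0, "jaw": -1},
    {"tx": 0, "ty": 1.4, "tz": 0.4, "turn": 0, "jaw": -1},
    {"tx": 0, "ty": 1.4, "tz": 0.4, "turn": 0, "jaw": -1},
    {"tx": 0, "ty": 1.4, "tz": 0.4, "turn": 0, "jaw": -1},
  ],
)

```text
t: 26.22
eef_pos: [0.4552, 0.251, 0.0587]
tcp_rot: [0.093, 3.137, 0.002]
contact_force: [0.2, 4.4, 6.2]
grip_width: 0.0154
```

Run:
```python
from h import *
rel(.4565,.2525,.0587,3.082)
print(bot.observe()['torque'])
```

```text
t 26.23 pos [0.4552 0.251  0.0587] yaw 3.0825 tiltz [ 0.0035  0.0012 -1.    ] F [0.23 4.39 6.19] w 0.0154
tx -1.24 ty 1.55 tz 0.04 turn 0.0005
[ 0.71544379  0.10563801 -0.10610997]
```

>>> step_arm(
  rows=[
    {"tx": 0, "ty": 0, "tz": -0.3, "turn": 0, "jaw": -1},
    {"tx": 0, "ty": 0.4, "tz": -0.3, "turn": 0, "jaw": -1},
    {"tx": 0, "ty": 0.8, "tz": -0.3, "turn": 0, "jaw": -1},
    {"tx": 0, "ty": 0.8, "tz": -0.3, "turn": 0, "jaw": -1},
    {"tx": 0, "ty": 0.8, "tz": -0.3, "turn": 0, "jaw": -1},
  ],
)

```text
t: 26.85
eef_pos: [0.4552, 0.2511, 0.0587]
tcp_rot: [0.092, 3.137, -0.0]
contact_force: [1.5, 2.2, 8.1]
grip_width: 0.0156
```

Run:
```python
from h import *
rel(.4565,.2525,.0587,3.082)
print(bot.observe()['torque'])
```

```text
t 26.85 pos [0.4552 0.2511 0.0587] yaw 3.0831 tiltz [ 3.2e-03 -2.0e-04 -1.0e+00] F [1.46 2.21 8.09] w 0.0156
tx -1.25 ty 1.43 tz 0.04 turn 0.0011
[ 0.30383596 -0.08414241 -0.14503702]
```

>>> step_arm(
  rows=[
    {"tx": 0, "ty": 0.2, "tz": -0.4, "turn": 0, "jaw": -1},
    {"tx": 0, "ty": 0.4, "tz": -0.7, "turn": 0, "jaw": -1},
    {"tx": 0, "ty": 0.4, "tz": -0.7, "turn": 0, "jaw": -1},
    {"tx": 0, "ty": 0.4, "tz": -0.7, "turn": 0, "jaw": -1},
  ],
)

```text
t: 27.35
eef_pos: [0.4549, 0.2516, 0.0587]
tcp_rot: [0.091, 3.138, -0.0]
contact_force: [2.8, -0.2, 5.2]
grip_width: 0.015
```

Run:
```python
from h import *
rel(.4565,.2525,.0587,3.082)
print(bot.observe()['torque'])
s=bot.snapshot('scene');t=bot.snapshot('top')
cv2.imwrite('pics/s8.png',cv2.resize(s[260:480,130:370],None,fx=2.6,fy=2.6,interpolation=cv2.INTER_CUBIC))
cv2.imwrite('pics/t8.png',cv2.resize(t[190:350,150:260],None,fx=3.7,fy=3.7,interpolation=cv2.INTER_CUBIC))
```

```text
t 27.35 pos [0.4549 0.2516 0.0587] yaw 3.0835 tiltz [ 2.4e-03 -4.0e-04 -1.0e+00] F [ 2.84 -0.17  5.18] w 0.015
tx -1.57 ty 1.04 tz 0.04 turn 0.0015
[ 0.16777519 -0.44834526 -0.07753373]
```

View pics/s8.png

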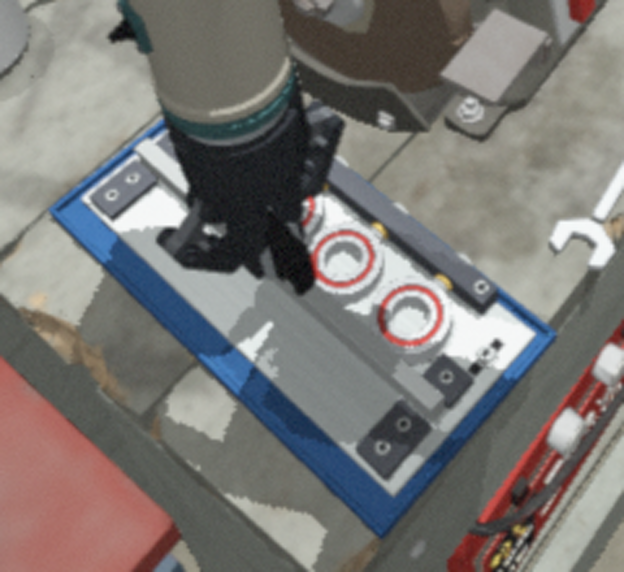

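View pics/t8.png

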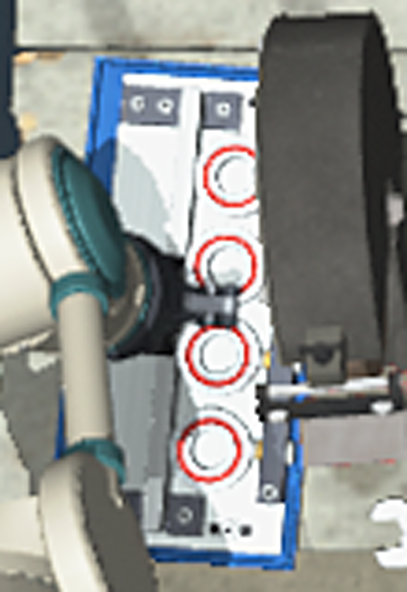

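>>> step_arm(
  rows=[
    {"tx": 0, "ty": 0, "tz": 0, "turn": 0, "jaw": -1},
    {"tx": 0, "ty": 0, "tz": 0, "turn": 0, "jaw": -0.5},
    {"tx": 0, "ty": 0, "tz": 0, "turn": 0, "jaw": -0.1},
    {"tx": 0, "ty": 0, "tz": 0, "turn": 0, "jaw": -0.1},
    {"tx": 0, "ty": 0, "tz": 0, "turn": 0, "jaw": -0.1},
    {"tx": 0, "ty": 0, "tz": -2, "turn": 0, "jaw": -0.1},
    {"tx": 0, "ty": 0, "tz": -6, "turn": 0, "jaw": -0.1},
    {"tx": 0, "ty": 0, "tz": -12, "turn": 0, "jaw": -0.1},
    {"tx": 0, "ty": 0, "tz": -20, "turn": 0, "jaw": -0.1},
    {"tx": 0, "ty": 0, "tz": -35, "turn": 0, "jaw": -0.1},
    {"tx": 0, "ty": 0, "tz": -60, "turn": 0, "jaw": -0.1},
    {"tx": 0, "ty": 0, "tz": -100, "turn": 0, "jaw": -0.1},
    {"tx": 0, "ty": 0, "tz": -150, "turn": 0, "jaw": -0.1},
    {"tx": 0, "ty": 20, "tz": -200, "turn": 0, "jaw": -0.1},
    {"tx": 0, "ty": 50, "tz": -250, "turn": 0, "jaw": -0.1},
    {"tx": 0, "ty": 90, "tz": -290, "turn": 0, "jaw": -0.1},
    {"tx": 0, "ty": 90, "tz": -290, "turn": 0, "jaw": -0.1},
    {"tx": 0, "ty": 90, "tz": -290, "turn": 0, "jaw": -0.1},
    {"tx": 0, "ty": 90, "tz": -290, "turn": 0, "jaw": -0.1},
  ],
  force=20,
)

```text
t: 29.82
eef_pos: [0.4583, 0.3403, 0.3469]
tcp_rot: [-0.094, -3.138, 0.003]
contact_force: [-0.1, 0.3, 0.8]
grip_width: 0.0387
```

Run:
```python
from h import *
rel(.4565,.2525,.0587,3.082)
s=bot.snapshot('scene');t=bot.snapshot('top')
cv2.imwrite('pics/s9r.png',s);cv2.imwrite('pics/t9r.png',t)
cv2.imwrite('pics/s9.png',cv2.resize(s[260:480,130:370],None,fx=2.6,fy=2.6,interpolation=cv2.INTER_CUBIC))
cv2.imwrite('pics/t9.png',cv2.resize(t[190:350,150:260],None,fx=3.7,fy=3.7,interpolation=cv2.INTER_CUBIC))
```

```text
t 29.82 pos [0.4583 0.3403 0.3469] yaw 3.082 tiltz [-0.0025 -0.002  -1.    ] F [-0.11  0.3   0.76] w 0.0387
tx -4.14 ty -87.15 tz 288.43 turn -0.0000
```

View pics/s9.png

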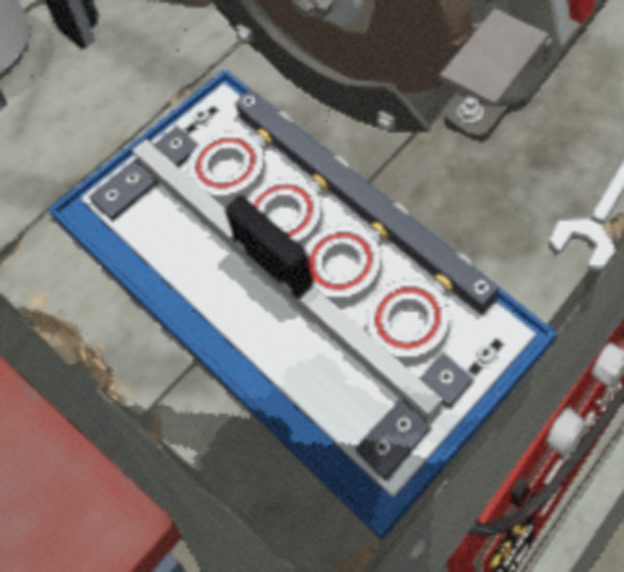

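View pics/t9.png

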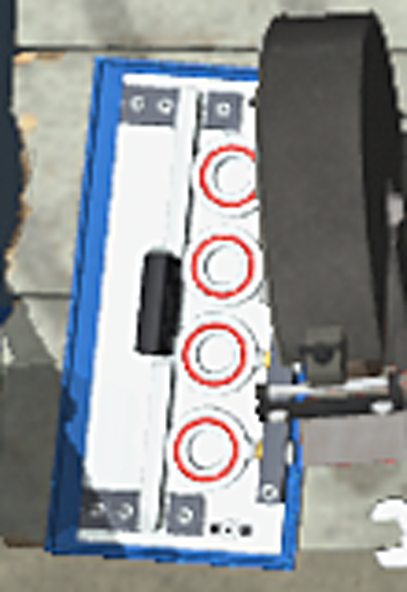

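Run:
```python
from h import *
np.set_printoptions(precision=4,suppress=True)
T=lambda u,v,z:p2w("top",(150+u/3.7,190+v/3.7),z); S=lambda u,v,z:p2w("scene",(130+u/2.6,260+v/2.6),z)
print('grip pred px',(w2p('top',(.4545,.2525,.075))-[150,190])*3.7)
print('bar ends z.031',T(188,90,.031),T(152,528,.031),S(145,147,.031),S(430,408,.031))
a=T(188,90,.031)-T(152,528,.031);b=S(145,147,.031)-S(430,408,.031)
print([np.arctan2(x[1],x[0]) for x in(a,b)])
for u,v in((230,162),(285,209),(341,260),(408,317)):print(S(u,v,.026))
for u,v in((228,177),(222,266),(214,354),(206,449)):print(T(u,v,.026))
```

```text
grip pred px [150.1695 302.2252]
bar ends z.031 [0.5939 0.2442 0.031 ] [0.3144 0.2573 0.031 ] [0.5912 0.2445 0.031 ] [0.3155 0.2653 0.031 ]
[np.float64(-0.0465682538210854), np.float64(-0.07545099092140828)]
[0.5376 0.2154 0.026 ]
[0.4808 0.219  0.026 ]
[0.425  0.2242 0.026 ]
[0.3646 0.2279 0.026 ]
[0.5382 0.2177 0.026 ]
[0.4805 0.2197 0.026 ]
[0.4242 0.2229 0.026 ]
[0.3639 0.226  0.026 ]
```

```bash
python3 -c "
from h import *
print(bot.finish_job())"
```

```text
the job is handed in; nothing more can be done
None
```

I clamped the bearings and handed the job in at about 30 s of the 67 s allowed; no verdict came back. The bar is down in both keeper slots on the plate and the gripper is clear of it.

- **Push:** I gripped the bar by its black grip and pushed the row with the bar just above the block tops. The plungers began to press at a tool position of y ≈ 0.2577 m. The stop came at about y ≈ 0.2507 m, where the bar stopped advancing and the wrist moment rose steeply. The push peaked at about 8.6 N over all four bearings, roughly 2 N each.
- **Lowering:** I backed off 0.4 mm in command and lowered the bar into both slots. It touched the plate at a tool height of 58.7 mm, 8 mm below the touch height I had felt on the block tops. I then eased it toward the slots' front faces and let go.
- **Last pictures:**
  - The bar lies in both slots and looks upright.
  - The four bearings are in line, about 31 mm from the bar's middle.
  - The row and the bar both measure about -0.06 rad, the same as the tray.
  - I never moved near the mug.

**Checks that disagreed:**
- The two cameras differ by up to 8 mm on the bar's ends and by 0.03 rad on its angle (-0.047 and -0.075 rad).
- On the way down the upward drag was about 4 N, more than the 1.6 N I expected from friction. It did not grow as the bar went in.
- In the slot the bar barely moved when I first eased it back, because the arm was still pressing it on the plate.
- The force on each bearing after release could not be measured.

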